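Put the balance's check weights back in their cases

TASK

The balance check is finished and its four metal check weights still stand stacked on the pan. Take the stack apart from the top down, and lower each gently, upright, all the way into the round well of its own open case (the one whose well fits it), then let it go. Do not drop a weight, do not put one down on the worktop, and leave the cases where they stand.

Things in the scene. Friction and masses are not known exactly. Their poses are not given: they have to be found in the camera images.
- balance: compact light-grey laboratory balance, 200 deep x 165 wide, 62 mm to the top of its round flat metal pan (diameter 116). Fixed. Origin: middle of its underside; +x points to its back (away from the sloping display), +y to its left, +z up. The pan's centre is 32 mm from the origin along +x.
- weight_500: 500 g check weight: upright disc of yellow brass, diameter 56, height 26 mm. Origin: centre of its underside, z up. The largest, lowest in the stack; it stands on the balance pan. Its top is sunk 2 mm inside a lip, and the 200 g weight stands in that recess (1.5 mm play all round). Its underside starts 62 mm above the worktop.
- weight_200: 200 g check weight: upright disc of grey stainless steel, diameter 38, height 23 mm. Origin: centre of its underside, z up. Its top is sunk 2 mm inside a lip, and the 100 g weight stands in that recess (1.5 mm play all round). Its underside starts 86 mm above the worktop.
- weight_100: 100 g check weight: upright disc of yellow brass, diameter 28, height 21 mm. Origin: centre of its underside, z up. Its top is sunk 2 mm inside a lip, and the 50 g weight stands in that recess (1.5 mm play all round). Its underside starts 107 mm above the worktop.
- weight_50: 50 g check weight: upright disc of grey stainless steel, diameter 18, height 24 mm. Origin: centre of its underside, z up. The smallest, on top of the stack. Flat top. Its underside starts 126 mm above the worktop.
- case_500: open wooden case of the 500 g weight, loose, about 0.3 kg: a square block 84 x 84 x 25 mm lined with dark blue felt, with one round flat-bottomed well of diameter 63, 6 mm deep (pale blue floor 19 mm above the worktop, rim 25 mm). Its hollow square lid of the same size, also 25 mm high, lies open behind it on the +x side. Origin: underside of the block, exactly below the centre of the well; z up.
- case_200: open wooden case of the 200 g weight, loose, about 0.3 kg: a square block 66 x 66 x 25 mm lined with dark blue felt, with one round flat-bottomed well of diameter 45, 6 mm deep (pale blue floor 19 mm above the worktop, rim 25 mm). Its hollow square lid of the same size, also 25 mm high, lies open behind it on the +x side. Origin: underside of the block, exactly below the centre of the well; z up.
- case_100: open wooden case of the 100 g weight, loose, about 0.3 kg: a square block 56 x 56 x 25 mm lined with dark blue felt, with one round flat-bottomed well of diameter 35, 6 mm deep (pale blue floor 19 mm above the worktop, rim 25 mm). Its hollow square lid of the same size, also 25 mm high, lies open behind it on the +x side. Origin: underside of the block, exactly below the centre of the well; z up.
- case_50: open wooden case of the 50 g weight, loose, about 0.3 kg: a square block 46 x 46 x 25 mm lined with dark blue felt, with one round flat-bottomed well of diameter 25, 6 mm deep (pale blue floor 19 mm above the worktop, rim 25 mm). Its hollow square lid of the same size, also 25 mm high, lies open behind it on the +x side. Origin: underside of the block, exactly below the centre of the well; z up.
Mind the look-alikes: they are no part of the job. What is shaped like the weight_200 but pink or red is not meant.

How it is judged:
On the way, in this order (a step that is already met when the one before it is completed fails the run):
1. the 50 g weight sits in its own case and is let go (horizontal distance between weight_50 and case_50 below 0.006 m and z of weight_50 in the frame of case_50 between 0.015 and 0.0215 m and angle between weight_50's own z axis and vertical below 0.1 rad and contact force between the fingers and weight_50 below 0.1 N), for 0.2 s.
2. the 100 g weight sits in its own case and is let go, those before it still in theirs (horizontal distance between weight_50 and case_50 below 0.006 m and z of weight_50 in the frame of case_50 between 0.015 and 0.0215 m and angle between each of weight_50, weight_100's own z axis and vertical below 0.1 rad and horizontal distance between weight_100 and case_100 below 0.006 m and z of weight_100 in the frame of case_100 between 0.015 and 0.0215 m and contact force between the fingers and weight_100 below 0.1 N), for 0.2 s.
3. the 200 g weight sits in its own case and is let go, those before it still in theirs (horizontal distance between weight_50 and case_50 below 0.006 m and z of weight_50 in the frame of case_50 between 0.015 and 0.0215 m and angle between each of weight_50, weight_100, weight_200's own z axis and vertical below 0.1 rad and horizontal distance between weight_100 and case_100 below 0.006 m and z of weight_100 in the frame of case_100 between 0.015 and 0.0215 m and horizontal distance between weight_200 and case_200 below 0.006 m and z of weight_200 in the frame of case_200 between 0.015 and 0.0215 m and contact force between the fingers and weight_200 below 0.1 N), for 0.2 s.
4. the 500 g weight sits in its own case and is let go, those before it still in theirs (horizontal distance between weight_50 and case_50 below 0.006 m and z of weight_50 in the frame of case_50 between 0.015 and 0.0215 m and angle between each of weight_50, weight_100, weight_200, weight_500's own z axis and vertical below 0.1 rad and horizontal distance between weight_100 and case_100 below 0.006 m and z of weight_100 in the frame of case_100 between 0.015 and 0.0215 m and horizontal distance between weight_200 and case_200 below 0.006 m and z of weight_200 in the frame of case_200 between 0.015 and 0.0215 m and horizontal distance between weight_500 and case_500 below 0.006 m and z of weight_500 in the frame of case_500 between 0.015 and 0.0215 m and contact force between the fingers and weight_500 below 0.1 N), for 0.2 s.
At the end, for the whole second after the job is handed in: Each of the four weights stands upright and at rest on the floor of the well of its own case, its centre within 6 mm of the well's centre, let go (horizontal distance between weight_50 and case_50 below 0.006 m and z of weight_50 in the frame of case_50 between 0.015 and 0.0215 m and angle between each of weight_50, weight_100, weight_200, weight_500's own z axis and vertical below 0.1 rad and linear speed of each of weight_50, weight_100, weight_200, weight_500 below 0.02 m/s and horizontal distance between weight_100 and case_100 below 0.006 m and z of weight_100 in the frame of case_100 between 0.015 and 0.0215 m and horizontal distance between weight_200 and case_200 below 0.006 m and z of weight_200 in the frame of case_200 between 0.015 and 0.0215 m and horizontal distance between weight_500 and case_500 below 0.006 m and z of weight_500 in the frame of case_500 between 0.015 and 0.0215 m); the robot touches nothing.
It fails at once if a weight is set or dropped on the worktop (height (world z) of any of weight_50, weight_100, weight_200, weight_500 below 0.014 m).
It fails at once if a weight is dropped: it moves faster than 0.5 m/s within 60 mm above the floor of its case ((horizontal distance between weight_50 and case_50 below 0.02 m and z of weight_50 in the frame of case_50 below 0.079 m and linear speed of weight_50 above 0.5 m/s) or (horizontal distance between weight_100 and case_100 below 0.02 m and z of weight_100 in the frame of case_100 below 0.079 m and linear speed of weight_100 above 0.5 m/s) or (horizontal distance between weight_200 and case_200 below 0.02 m and z of weight_200 in the frame of case_200 below 0.079 m and linear speed of weight_200 above 0.5 m/s) or (horizontal distance between weight_500 and case_500 below 0.02 m and z of weight_500 in the frame of case_500 below 0.079 m and linear speed of weight_500 above 0.5 m/s)).
It fails at once if a case is pushed more than 25 mm from its place (distance of any of case_50, case_100, case_200, case_500 from where it was at the start of the episode above 0.025 m).
It also fails if it takes over 99 s, if anything falls off the work surface, if the arm or the gripper's body presses on something with over 40 N, if the wrist force passes 120 N, or if a joint passes its speed limit or range.

ROBOT

A 6-joint arm with a two-finger parallel gripper is mounted at the origin on a cart in front of the work surface, level with it; the furniture and walls round the work are solid. World frame = base frame: x ahead of the robot, y to its left, z up, the work surface at z = 0. Lengths are in m, angles in rad, forces in N, time in s.
With the tool pointing down it reaches from about 0.3 to 1 m from the base axis. Payload 5.1 kg.
Tool frame: the origin (TCP) lies midway between the tips of the shut fingers; the grasp point (between the pads) lies 19 mm behind it (pinch_z is the distance from the TCP to the grasp point, in m); z points along the fingers, y is the line along which they close (so a half turn about z gives the same grasp; the last joint's range is limited). The gripper opens to 95 mm and grips with 3 to 60 N. Pads are 20 mm wide; open, the fingers measure 119 mm over their backs; the gripper's body (75 mm by 180 mm) begins 59 mm behind the grasp point.
Start: joints at [1.054, 0.124, 1.65, -0, 1.367, -0.083], TCP at [0.273, 0.59, 0.215] pointing down, gripper open.
Joint ranges: [-2.61, 2.61], [-1.02, 2.33], [0.03, 2.71], [-1.35, 4.49], [0.32, 2.68], [-2.91, 2.91]. Speed limits (rad/s): [2.57, 2.57, 3.14, 3.14, 3.14, 3.14].

INTERFACE

Orientations are given as a unit quaternion [x, y, z, w].
In Python, from plant import observe, get_image, camera_info, sign_off, pinch_z gives the robot as it stands. The module is installed in compiled form; this text tells all that it offers.
- The arm moves only by the tool jog_arm, never from a script. Its argument "increments" is a list of rows, each an object with "turn": the turn, a rotation vector about the world's x, y, z as a fraction of full scale, a list of three; "travel": the shift along the world's x, y, z as a fraction of full scale, a list of three; "grip": the opening, from -1 (shut) to 1 (fully open). In form: [{"turn": [ax, ay, az], "travel": [dx, dy, dz], "grip": grip}, ...]. A call has 1 to 12 rows; each row is the pose to reach, as a shift and turn from the pose commanded when the call began, turning the shorter way round; what a row does not reach only later rows make up. Full scale, the value 1, is 20 cm for a shift and 180 degrees for a turn. A row lasts 1/12 s, in which the tool goes at most 41.7 mm and 7.16 degrees, less where a joint would pass 70% of its speed; a pose out of reach is approached as far as the arm can. A call with a number of a shift or a turn outside -1 to 1 is refused whole. A call with a gripper value outside its range is refused whole. The fingers move at their own pace and stop on an object; "squeeze" is the grip in N (left out, the last holds). Time passes only in rows, so rows that repeat a pose let the fingers close. It gives the time, the measured TCP pose, the force, the opening and the grip force at its end, in the units of the state.
- observe(): the state, without advancing time (a new reading comes with each control period).
- get_image(name): name is "scene" or "top"; returns the picture (400x640x3 uint8, red, green, blue); there is no depth.
- camera_info(name): a dict with "fovy" (degrees; the focal length in pixels is half the picture's height over the tangent of half this angle, whatever the lens; pixels are square), "cx", "cy" (the principal point, pixels), "cam_to_world" (4x4, takes a point from camera to world coordinates). Camera axes: x right, y down, z forward; pixel columns grow to the right and rows downward; lengths in m; the calibration is good to about 2 mm. A picture is of the moment at which its call begins. camera_info takes no time and is no camera call.
- sign_off(): hands the job in; it is judged then, once.
The state is a dict: "clock": time; "joints": joint angles; "qd": joint speeds; "tau": joint torques, N m; "eef_pos": TCP position; "ee_rot": TCP orientation; "ft_force": force on the tool from outside, world axes, zero at the start; "wrist_torque": the same for the moment, N m; "gripper_width": opening from 0.0 (shut) to 1.0 (fully open); "finger_force": force on a finger pad.
Only numpy, scipy, OpenCV 4.12 (cv2) and the standard library are available. Lean on these libraries where they do the work, as an engineer would, in place of code of your own. Each camera call takes 0.05 s, during which the arm holds its last target. There are 200 camera calls.

## Working session

There is one attempt and no reset: what is moved stays moved. The work goes in short steps, Python scripts to look and compute and a tool call to move; the robot and the scene stay as the last step left them, time stands still between calls to the robot, and variables do not carry over. Pictures are saved under pics/ and viewed, at most 14 in all, crops included, and the job is handed in when it is done.

Besides the shell and the picture viewer there is one more tool, called after "Request:" as name(argument=value, ...) on one line, values as JSON. jog_arm: Moves the arm, as the interface text tells. Its arguments: {"type":"object","properties":{"increments":{"type":"array","items":{"type":"object","properties":{"turn":{"type":"array","items":{"type":"number","minimum":-1,"maximum":1}},"travel":{"type":"array","items":{"type":"number","minimum":-1,"maximum":1}},"grip":{"type":"number"}}}},"squeeze":{"type":"number"}},"required":["increments"]}

```bash
mkdir -p pics; python3 - <<'E'
from plant import *
import cv2
for n in("scene","top"):
    im=get_image(n);cv2.imwrite(f"pics/{n}0.png",im[:,:,::-1]);print(n,camera_info(n))
o=observe();print(o)
E
```

```text
scene {'fovy': 52.10083642063375, 'cx': 319.31626239005334, 'cy': 196.2540809307435, 'cam_to_world': array([[ 0.66651076, -0.39665648,  0.63121077, -0.13194177],
       [-0.74531277, -0.33580318,  0.57597318, -0.5833356 ],
       [-0.01650091, -0.85434177, -0.51944957,  0.64493336],
       [ 0.        ,  0.        ,  0.        ,  1.        ]])}
top {'fovy': 46.591371921833755, 'cx': 327.37307697021777, 'cy': 206.13354489310225, 'cam_to_world': array([[-0.0750302 , -0.97491481,  0.20955092,  0.25105255],
       [-0.99717259,  0.07423051, -0.01168991,  0.01705418],
       [-0.0041584 , -0.20983553, -0.97772786,  1.4425077 ],
       [ 0.        ,  0.        ,  0.        ,  1.        ]])}
{'clock': 0.1, 'joints': array([ 1.05440925e+00,  1.24433901e-01,  1.65152832e+00,  5.70601442e-06,
        1.36751418e+00, -8.26059019e-02]), 'qd': array([ 2.29512012e-03, -1.42130556e-03, -3.87881917e-03,  1.21028659e-03,
        3.03285956e-05,  1.31925636e-04]), 'tau': array([ 1.28883385e-04, -4.18880045e+01, -3.61096716e+01,  7.76398787e-02,
        4.62236220e-02, -4.68394671e-05]), 'eef_pos': array([0.27293797, 0.58927768, 0.21351924]), 'ee_rot': array([ 2.15194573e-01,  9.76570739e-01, -8.99124880e-04, -2.80559828e-04]), 'ft_force': array([-0.03538987, -0.21699714, -0.7102367 ]), 'wrist_torque': array([-0.02669407, -0.00928508,  0.00657773]), 'finger_force': 0.0, 'gripper_width': 0.9984597569245655}
```

View pics/scene0.png

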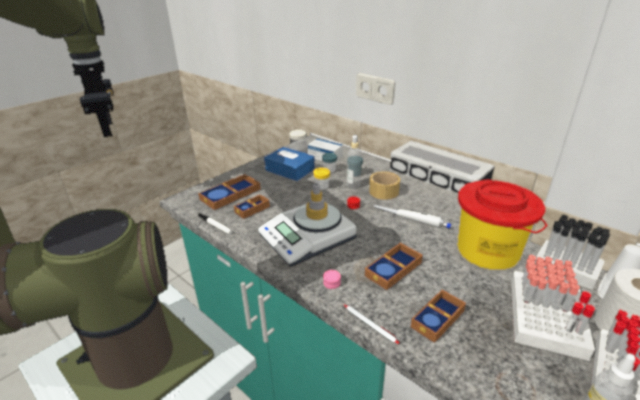

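View pics/top0.png

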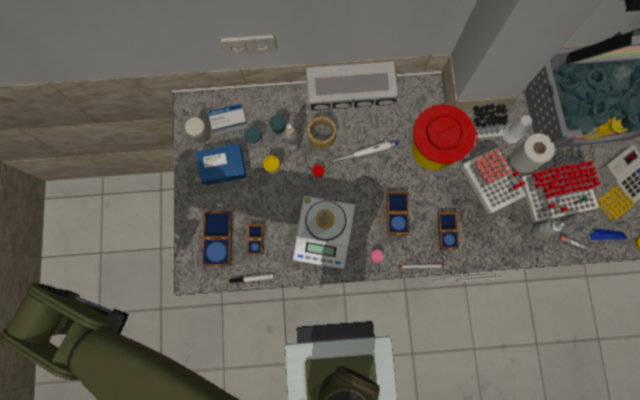

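The top view shows the balance with the stack at (325,218). The wells are at (216,252) and (255,246) on the left, and at (399,225) and (448,240) on the right. The pink disc at (377,256) and the red one at (318,171) are decoys. Next I measure.

```bash
cat > h.py <<'E'
from plant import *
import numpy as np, cv2
def ray(n,u,v,z):
    c=camera_info(n);f=200/np.tan(np.radians(c["fovy"]/2));T=c["cam_to_world"]
    d=T[:3,:3]@[(u-c["cx"])/f,(v-c["cy"])/f,1];o=T[:3,3]
    return o+d*(z-o[2])/d[2]
E
python3 - <<'E'
from h import *
for n,z,rois in (("top",.019,[(195,205,50,70),(240,215,30,45),(380,185,35,55),(430,205,35,50)]),("scene",.019,[(190,170,75,45),(228,190,50,32),(355,240,75,55),(405,285,70,60)])):
    im=get_image(n)
    hsv=cv2.cvtColor(im,cv2.COLOR_RGB2HSV)
    m=((hsv[...,0]>100)&(hsv[...,0]<130)&(hsv[...,1]>90)&(hsv[...,2]>105)).astype(np.uint8)
    for x,y,w,h in rois:
        s=np.zeros_like(m);s[y:y+h,x:x+w]=m[y:y+h,x:x+w]
        k,l,st,c=cv2.connectedComponentsWithStats(s);i=1+st[1:,4].argmax() if k>1 else 0
        ys,xs=np.where(l==i)
        P=np.array([ray(n,a,b,z)[:2] for a,b in zip(xs,ys)])
        print(n,st[i],c[i].round(1),ray(n,*c[i],z)[:2].round(4),"mid",((P.max(0)+P.min(0))/2).round(4),"ext",np.ptp(P,0).round(4))
t=get_image("top");s=get_image("scene")
R=lambda i,s:cv2.resize(i,s,interpolation=cv2.INTER_CUBIC)
a=R(t[190:275,190:350],(800,425));
cv2.imwrite("pics/c1.png",a[:,:,::-1])
b=np.vstack([R(s[165:295,250:410],(730,593))]);cv2.imwrite("pics/c2.png",b[:,:,::-1])
E
```

```text
top [207 243  19  18 274] [215.9 251.4] [0.4403 0.3524] mid [0.4402 0.3521] ext [0.0536 0.0556]
top [252 244   6   6  31] [254.5 246.4] [0.4467 0.2334] mid [0.4465 0.2333] ext [0.0159 0.0158]
top [392 217  13  12 123] [397.9 222.7] [ 0.487  -0.2146] mid [ 0.4875 -0.2147] ext [0.0357 0.0375]
top [445 235   9  10  69] [449.  239.3] [ 0.4234 -0.366 ] mid [ 0.423 -0.366] ext [0.0282 0.0258]
scene [207 188  22  12 183] [217.4 193.5] [0.4429 0.3552] mid [0.4436 0.3564] ext [0.0645 0.057 ]
scene [241 204   8   6  30] [244.4 206.3] [0.4499 0.2369] mid [0.4501 0.2369] ext [0.0247 0.0172]
scene [375 262  21  15 226] [385.  268.9] [ 0.4883 -0.2148] mid [ 0.49   -0.2138] ext [0.0486 0.0448]
scene [422 312  19  15 215] [431.  319.4] [ 0.4241 -0.3658] mid [ 0.4262 -0.3658] ext [0.0401 0.0351]
```

View pics/c1.png

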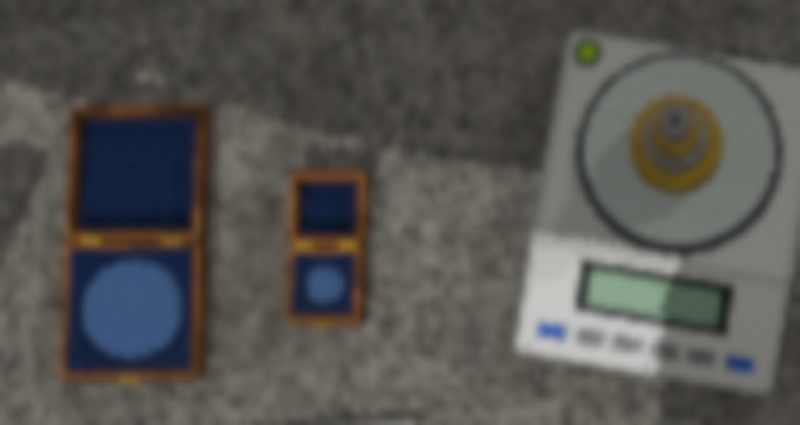

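View pics/c2.png

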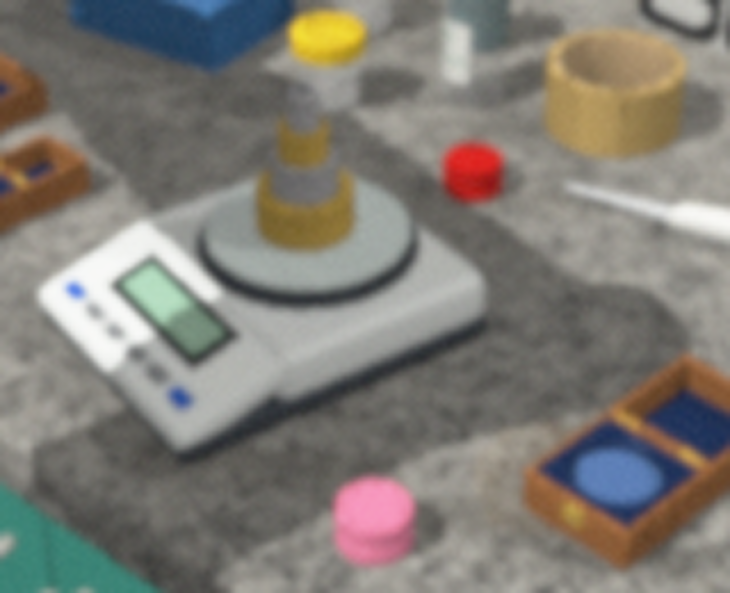

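The stack is grey, brass, grey, brass on the pan, at crop (305,150) and full scene (317,200). The pink disc at full (332,279) and the red one at (353,202) stand alone on the bench, so both are decoys. Case identity comes from well size: 500 at the far left, 50 next to it, then 200, and 100 at the far right. Next I locate the stack axis.

```bash
python3 - <<'E'
from h import *
for n,(x0,y0,x1,y1) in (("top",(312,200,340,235)),("scene",(300,185,335,225))):
    im=get_image(n);hsv=cv2.cvtColor(im,cv2.COLOR_RGB2HSV)
    m=((hsv[...,0]>12)&(hsv[...,0]<35)&(hsv[...,1]>90))
    for v in range(y0,y1):
        u=np.where(m[v,x0:x1])[0]+x0
        if len(u): print(n,v,u.min(),u.max(),(u.min()+u.max())/2,len(u))
t=get_image("top");print(cv2.cvtColor(t,cv2.COLOR_RGB2GRAY)[207:226,318:333])
s=get_image("scene");print(cv2.cvtColor(s,cv2.COLOR_RGB2GRAY)[180:196,306:328])
# guesses of the axis: each top candidate by column
for u,v,z in((325.2,214.4,.150),(325,219,.088),(325.5,219,.088)): print(u,v,ray("top",u,v,z).round(4))
E
```

```text
top 210 321 328 324.5 8
top 211 319 330 324.5 7
top 212 318 331 324.5 8
top 213 318 332 325.0 9
top 214 317 332 324.5 9
top 215 317 333 325.0 9
top 216 316 333 324.5 10
top 217 316 333 324.5 11
top 218 316 333 324.5 14
top 219 316 333 324.5 14
top 220 316 333 324.5 12
top 221 316 333 324.5 10
top 222 317 333 325.0 8
top 223 317 332 324.5 10
top 224 318 332 325.0 15
top 225 318 331 324.5 14
top 226 320 329 324.5 10
top 227 322 328 325.0 7
scene 192 311 321 316.0 3
scene 193 311 321 316.0 5
scene 194 311 321 316.0 10
scene 195 311 321 316.0 11
scene 196 311 321 316.0 11
scene 197 311 321 316.0 11
scene 198 311 321 316.0 11
scene 199 312 320 316.0 9
scene 200 312 320 316.0 9
scene 201 316 316 316.0 1
scene 203 308 325 316.5 2
scene 204 307 326 316.5 4
scene 205 307 326 316.5 5
scene 206 307 326 316.5 5
scene 207 307 326 316.5 6
scene 208 307 326 316.5 8
scene 209 307 326 316.5 12
scene 210 307 326 316.5 20
scene 211 307 326 316.5 20
scene 212 307 326 316.5 20
scene 213 307 326 316.5 20
scene 214 307 326 316.5 20
scene 215 307 326 316.5 20
scene 216 308 325 316.5 18
scene 217 309 323 316
[... 2118 characters left out ...]
117 118 119 126 127 121
  117 117 125 135]
 [ 93  99 100  99 101  99 101 102 106 108 113 114 117 115 114 114 111 107
  105 107 117 129]
 [100 106 104 104 105 105 102 103 107 110 114 114 118 112 111 110 106 104
  103 104 107 114]
 [108 107 109 111 109 106 104 104 105 106 109 114 114 118 112 115 108 104
  102 103 104 105]
 [110 110 110 110 107 106 104 107 105 106 108 112 113 118 118 115 110 103
  104 107 106 104]
 [111 109 109 107 106 104 106 108 109 108 110 112 112 118 116 112 105 101
  101 106 107 108]
 [108 101 100  99 100  98 102 104 105 109 108 111 113 112 112 111 102  99
  104 102 107 107]]
325.2 214.4 [0.5046 0.0095 0.15  ]
325 219 [0.503  0.0108 0.088 ]
325.5 219 [0.5029 0.0093 0.088 ]
```

```bash
python3 - <<'E'
from h import *
a=ray("top",324.7,209.5,.088);b=ray("top",324.7,227.3,.062);print(a-[.028,0,0],b+[.028,0,0])
c=camera_info("scene");f=200/np.tan(np.radians(c["fovy"]/2));T=c["cam_to_world"]
# x offset: project axis candidates to scene columns
for x in(.498,.502,.506):
  for y in(.008,.011):
    for z in (.075,.117):
      p=np.linalg.inv(T)@[x,y,z,1];print(x,y,z,(f*p[:2]/p[2]+[c["cx"],c["cy"]]).round(2))
o=observe();print(o["eef_pos"],o["ee_rot"],o["gripper_width"],pinch_z)
E
```

```text
[0.50373633 0.00956621 0.088     ] [0.51055277 0.01346231 0.062     ]
0.498 0.008 0.075 [314.78 211.47]
0.498 0.008 0.117 [314.4 197.3]
0.498 0.011 0.075 [313.91 211.05]
0.498 0.011 0.117 [313.51 196.89]
0.502 0.008 0.075 [315.84 210.81]
0.502 0.008 0.117 [315.49 196.66]
0.502 0.011 0.075 [314.97 210.39]
0.502 0.011 0.117 [314.6  196.25]
0.506 0.008 0.075 [316.9  210.15]
0.506 0.008 0.117 [316.57 196.02]
0.506 0.011 0.075 [316.03 209.73]
0.506 0.011 0.117 [315.68 195.62]
[0.2732171  0.58974745 0.21460491] [ 2.15202671e-01  9.76569408e-01 -4.51168746e-05 -1.11832121e-05] 0.9997749475586514 0.0188
```

Stack axis is about (0.505, 0.0095). Corrected well centres:

| Case | x | y |
|---|---|---|
| 50 | .4466 | .233 |
| 100 | .4222 | -.366 |
| 200 | .486 | -.2153 |
| 500 | .440 | .3515 |

Now I move, with the fingers closing along world y.

Request:
jog_arm(increments=[{"travel":[0.1,-0.2,0.15],"turn":[0,0,0.04],"grip":1},{"travel":[0.2,-0.4,0.175],"turn":[0,0,0.08],"grip":1},{"travel":[0.3,-0.6,0.175],"turn":[0,0,0.11],"grip":1},{"travel":[0.4,-0.8,0.175],"turn":[0,0,0.138],"grip":1},{"travel":[0.5,-1,0.175],"turn":[0,0,0.138],"grip":1},{"travel":[0.5,-1,0.175],"turn":[0,0,0.138],"grip":1}], squeeze=5)

```text
clock: 1.0
eef_pos: [0.3745, 0.3868, 0.2501]
ee_rot: [0.001, 1.0, -0.0, 0.001]
ft_force: [0.2, -0.7, 0.4]
gripper_width: 0.999
finger_force: 0.0
```

Request:
jog_arm(increments=[{"travel":[0.15,-0.2,0],"turn":[0,0,0],"grip":1},{"travel":[0.3,-0.4,0],"turn":[0,0,0],"grip":0.5},{"travel":[0.5,-0.7,0],"turn":[0,0,0],"grip":0.2},{"travel":[0.6,-1,0],"turn":[0,0,0],"grip":0},{"travel":[0.6,-1,0],"turn":[0,0,0],"grip":0},{"travel":[0.6,-1,0],"turn":[0,0,0],"grip":0},{"travel":[0.6,-1,0],"turn":[0,0,0],"grip":0}])

```text
clock: 1.58
eef_pos: [0.4949, 0.1858, 0.2498]
ee_rot: [0.003, 1.0, -0.001, 0.001]
ft_force: [-0.8, 0.3, -0.2]
gripper_width: 0.634
finger_force: 0.0
```

Request:
jog_arm(increments=[{"travel":[0.03,-0.2,0],"turn":[0,0,0],"grip":-0.2},{"travel":[0.06,-0.4,0],"turn":[0,0,0],"grip":-0.2},{"travel":[0.06,-0.6,0],"turn":[0,0,0],"grip":-0.2},{"travel":[0.06,-0.8,0],"turn":[0,0,0],"grip":-0.2},{"travel":[0.06,-0.9,0],"turn":[0,0,0],"grip":-0.2},{"travel":[0.06,-0.9,0],"turn":[0,0,0],"grip":-0.2},{"travel":[0.06,-0.9,0],"turn":[0,0,0],"grip":-0.2},{"travel":[0.06,-0.9,-0.2],"turn":[0,0,0],"grip":-0.2},{"travel":[0.06,-0.9,-0.35],"turn":[0,0,0],"grip":-0.2},{"travel":[0.06,-0.9,-0.4],"turn":[0,0,0],"grip":-0.2},{"travel":[0.06,-0.9,-0.4],"turn":[0,0,0],"grip":-0.2},{"travel":[0.06,-0.9,-0.4],"turn":[0,0,0],"grip":-0.2}])

```text
clock: 2.58
eef_pos: [0.5054, 0.0109, 0.1701]
ee_rot: [-0.001, 1.0, 0.0, -0.0]
ft_force: [0.3, -0.4, 0.8]
gripper_width: 0.4
finger_force: 0.0
```

```bash
python3 - <<'E'
from h import *
s=get_image("scene");t=get_image("top");o=observe();print(o["eef_pos"],o["gripper_width"])
R=lambda i:cv2.resize(i,(400,500),interpolation=cv2.INTER_CUBIC)
cv2.imwrite("pics/g1.png",np.hstack([R(s[135:235,280:360]),R(t[165:265,285:365])])[:,:,::-1])
E
```

```text
[0.50666903 0.01033854 0.17207723] 0.40052543412255065
```

View pics/g1.png

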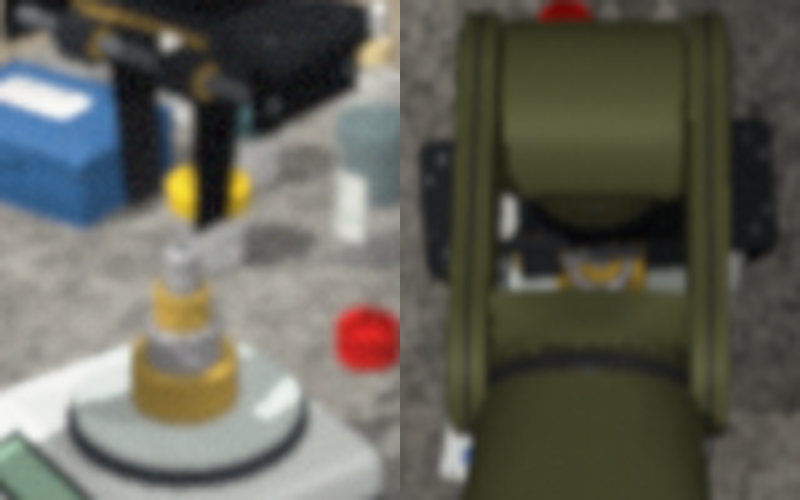

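The two fingers straddle the stack axis, at crop (143,200) and (212,220) with the weight at 183. I lower to 10 mm above the 50 g underside and close gently.

Request:
jog_arm(increments=[{"travel":[0,0,-0.08],"turn":[0,0,0],"grip":-0.2},{"travel":[0,0,-0.14],"turn":[0,0,0],"grip":-0.2},{"travel":[0,0,-0.17],"turn":[0,0,0],"grip":-0.3},{"travel":[0,0,-0.17],"turn":[0,0,0],"grip":-0.4},{"travel":[0,0,-0.17],"turn":[0,0,0],"grip":-0.48},{"travel":[0,0,-0.17],"turn":[0,0,0],"grip":-0.54},{"travel":[0,0,-0.17],"turn":[0,0,0],"grip":-0.58},{"travel":[0,0,-0.17],"turn":[0,0,0],"grip":-0.62},{"travel":[0,0,-0.17],"turn":[0,0,0],"grip":-0.66},{"travel":[0,0,-0.17],"turn":[0,0,0],"grip":-0.7},{"travel":[0,0,-0.17],"turn":[0,0,0],"grip":-0.8},{"travel":[0,0,-0.17],"turn":[0,0,0],"grip":-0.8}], squeeze=5)

```text
clock: 3.68
eef_pos: [0.5057, 0.0098, 0.1363]
ee_rot: [0.0, 1.0, 0.0, 0.001]
ft_force: [0.7, 0.8, 3.7]
gripper_width: 0.186
finger_force: 5.0
```

```bash
python3 - <<'E'
from h import *
s=get_image("scene");o=observe();print(o["eef_pos"],o["gripper_width"]*95,o["finger_force"])
cv2.imwrite("pics/g2.png",cv2.resize(s[155:235,280:360],(400,400),interpolation=cv2.INTER_CUBIC)[:,:,::-1])
E
```

```text
[0.50566201 0.0098133  0.1363067 ] 17.40336209082272 5.0012049078941345
```

View pics/g2.png

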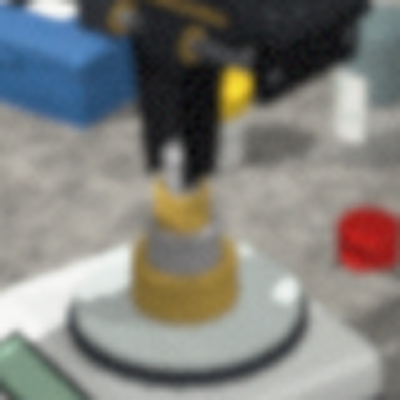

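The 50 g weight is held between the pads at (172,165), width 17.5 mm. Lift and carry.

Request:
jog_arm(increments=[{"travel":[0,0,0.03],"grip":-0.8},{"travel":[0,0,0.1],"grip":-0.8},{"travel":[0,0,0.2],"grip":-0.8},{"travel":[0,0,0.3],"grip":-0.8},{"travel":[-0.05,0.12,0.32],"grip":-0.8},{"travel":[-0.1,0.3,0.32],"grip":-0.8},{"travel":[-0.15,0.5,0.32],"grip":-0.8},{"travel":[-0.2,0.7,0.32],"grip":-0.8},{"travel":[-0.25,0.88,0.32],"grip":-0.8},{"travel":[-0.29,1,0.32],"grip":-0.8},{"travel":[-0.29,1,0.32],"grip":-0.8}])

```text
invalid input at $.increments[0]: expected keys turn, travel, grip
```

Request:
jog_arm(increments=[{"travel":[0,0.08,-0.1],"grip":-0.8},{"travel":[0,0.115,-0.25],"grip":-0.8},{"travel":[0,0.115,-0.4],"grip":-0.8},{"travel":[0,0.115,-0.55],"grip":-0.8},{"travel":[0,0.115,-0.64],"grip":-0.8},{"travel":[0,0.115,-0.68],"grip":-0.8},{"travel":[0,0.115,-0.7],"grip":-0.8},{"travel":[0,0.115,-0.7],"grip":-0.8},{"travel":[0,0.115,-0.7],"grip":-0.8}])

```text
invalid input at $.increments[0]: expected keys turn, travel, grip
```

```bash
python3 - <<'E'
from h import *
s=get_image("scene");t=get_image("top");o=observe();print(o["eef_pos"],o["gripper_width"]*95,o["finger_force"],o["ft_force"])
R=lambda i:cv2.resize(i,(400,400),interpolation=cv2.INTER_CUBIC)
cv2.imwrite("pics/g3.png",np.hstack([R(s[170:230,215:275]),R(t[215:275,225:285])])[:,:,::-1])
E
```

```text
[0.50566874 0.00980867 0.13628752] 17.915836020403137 5.001471564173698 [0.35277637 0.97120254 3.7283806 ]
```

View pics/g3.png

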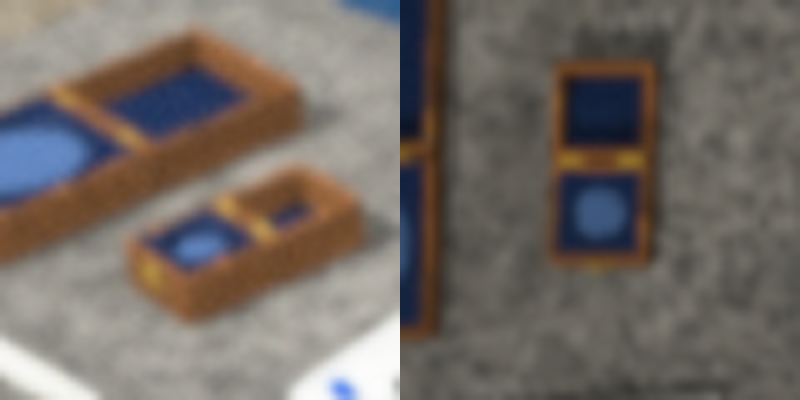

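Both moves were refused because "turn" is required, so nothing moved. The clear view shows the 50 case well at (597,212) in the right crop. Repeating with "turn".

Request:
jog_arm(increments=[{"turn":[0,0,0],"travel":[0,0,0.03],"grip":-0.8},{"turn":[0,0,0],"travel":[0,0,0.1],"grip":-0.8},{"turn":[0,0,0],"travel":[0,0,0.2],"grip":-0.8},{"turn":[0,0,0],"travel":[0,0,0.3],"grip":-0.8},{"turn":[0,0,0],"travel":[-0.05,0.12,0.32],"grip":-0.8},{"turn":[0,0,0],"travel":[-0.1,0.3,0.32],"grip":-0.8},{"turn":[0,0,0],"travel":[-0.15,0.5,0.32],"grip":-0.8},{"turn":[0,0,0],"travel":[-0.2,0.7,0.32],"grip":-0.8},{"turn":[0,0,0],"travel":[-0.25,0.88,0.32],"grip":-0.8},{"turn":[0,0,0],"travel":[-0.29,1,0.32],"grip":-0.8},{"turn":[0,0,0],"travel":[-0.29,1,0.32],"grip":-0.8}])

```text
clock: 4.75
eef_pos: [0.4453, 0.213, 0.1992]
ee_rot: [-0.002, 1.0, 0.0, -0.001]
ft_force: [-0.4, -0.1, -0.6]
gripper_width: 0.185
finger_force: 5.0
```

Request:
jog_arm(increments=[{"turn":[0,0,0],"travel":[0,0.08,-0.1],"grip":-0.8},{"turn":[0,0,0],"travel":[0,0.115,-0.25],"grip":-0.8},{"turn":[0,0,0],"travel":[0,0.115,-0.4],"grip":-0.8},{"turn":[0,0,0],"travel":[0,0.115,-0.55],"grip":-0.8},{"turn":[0,0,0],"travel":[0,0.115,-0.64],"grip":-0.8},{"turn":[0,0,0],"travel":[0,0.115,-0.68],"grip":-0.8},{"turn":[0,0,0],"travel":[0,0.115,-0.7],"grip":-0.8},{"turn":[0,0,0],"travel":[0,0.115,-0.7],"grip":-0.8},{"turn":[0,0,0],"travel":[0,0.115,-0.7],"grip":-0.8}])

```text
clock: 5.5
eef_pos: [0.4483, 0.2329, 0.061]
ee_rot: [0.0, 1.0, 0.0, 0.001]
ft_force: [0.2, 0.8, -1.0]
gripper_width: 0.184
finger_force: 5.0
```

```bash
python3 - <<'E'
from h import *
s=get_image("scene");t=get_image("top");o=observe();print(o["eef_pos"],o["gripper_width"]*95,o["finger_force"],o["ft_force"])
R=lambda i:cv2.resize(i,(400,400),interpolation=cv2.INTER_CUBIC)
cv2.imwrite("pics/g4.png",np.hstack([R(s[170:230,215:275]),R(t[215:275,225:285])])[:,:,::-1])
E
```

```text
[0.44857658 0.23312588 0.06148729] 17.8780178573938 4.999903365969658 [ 0.50023375 -1.73081776 -1.25491005]
```

View pics/g4.png

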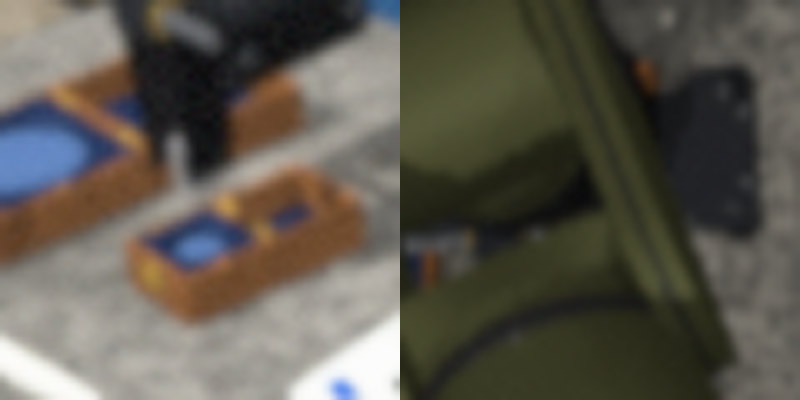

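The weight (grey, bottom at left crop (178,187)) hangs just above the case, whose well is at (200,245). I check the alignment numerically.

```bash
python3 - <<'E'
from h import *
c=camera_info("scene");f=200/np.tan(np.radians(c["fovy"]/2));T=c["cam_to_world"]
for p in([.447,.233,.050],[.447,.233,.060],[.4466,.233,.019],[.505,.0095,.128]):
  q=np.linalg.inv(T)@[*p,1];print(p,(f*q[:2]/q[2]+[c["cx"],c["cy"]]).round(2))
g=cv2.cvtColor(get_image("scene"),cv2.COLOR_RGB2GRAY);print(g[188:202,234:250])
E
```

```text
[0.447, 0.233, 0.05] [243.28 197.87]
[0.447, 0.233, 0.06] [242.87 194.8 ]
[0.4466, 0.233, 0.019] [244.4  207.24]
[0.505, 0.0095, 0.128] [315.76 192.18]
[[ 86  64  46  30  28  32  44  42  38  22  23  20  20  18  24  48]
 [117  93  66  40  36  44  63  74  58  30  24  19  20  22  32  46]
 [134 119  89  54  38  58  95 110  81  39  21  24  22  18  32  45]
 [125 124 105  70  43  66 106 128  96  48  27  21  25  18  32  50]
 [103 109  98  69  44  62 105 126 100  52  26  24  21  24  29  50]
 [ 94  95  87  67  45  60 100 121 100  60  30  22  31  29  41  61]
 [ 92  87  81  64  59  73 103 122 105  65  31  27  36  48  66  89]
 [ 90  86  80  74  73  81 105 123 110  73  45  50  63  79 100 122]
 [ 85  84  82  77  76  82 100 119 115  88  75  84  98 113 132 146]
 [ 83  83  84  80  79  86 102 118 127 115 108 115 118 130 144 150]
 [ 80  80  83  83  86  96 116 129 143 136 132 133 136 137 144 141]
 [ 82  86  90  95 107 121 135 147 154 149 142 138 137 143 146 137]
 [ 89  93 105 118 130 143 157 163 159 148 135 127 127 138 152 142]
 [ 98 108 122 138 145 156 158 154 147 135 116 104 104 119 141 141]]
```

Request:
jog_arm(increments=[{"turn":[0,0,0],"travel":[0,0,-0.06],"grip":-0.8},{"turn":[0,0,0],"travel":[0,0,-0.1],"grip":-0.8},{"turn":[0,0,0],"travel":[0,0,-0.12],"grip":-0.8},{"turn":[0,0,0],"travel":[0,0,-0.13],"grip":-0.8},{"turn":[0,0,0],"travel":[0,0,-0.137],"grip":-0.8},{"turn":[0,0,0],"travel":[0,0,-0.137],"grip":-0.8},{"turn":[0,0,0],"travel":[0,0,-0.137],"grip":-0.8}])

```text
clock: 6.23
eef_pos: [0.4473, 0.2328, 0.0323]
ee_rot: [0.0, 1.0, 0.0, 0.0]
ft_force: [-0.7, 0.0, -0.3]
gripper_width: 0.187
finger_force: 5.0
```

```bash
python3 - <<'E'
from h import *
s=get_image("scene");o=observe();print(o["eef_pos"],o["gripper_width"]*95,o["finger_force"],o["ft_force"],o["wrist_torque"])
R=lambda i:cv2.resize(i,(500,500),interpolation=cv2.INTER_CUBIC)
cv2.imwrite("pics/g5.png",R(s[180:230,225:275])[:,:,::-1])
g=cv2.cvtColor(s,cv2.COLOR_RGB2GRAY);print(g[195:212,236:254])
E
```

```text
[0.4474404  0.23288601 0.03248395] 17.68857669005665 4.999900460243225 [ 0.9320431  -0.03294487 -2.20922374] [0.0452922  0.00783414 0.00796734]
[[ 65  46  30  27  32  31  30  24  19  25  25  18  27  55 104 146 166 172]
 [ 70  45  30  30  29  28  26  28  16  21  19  20  27  52 107 151 167 164]
 [ 74  52  32  25  29  31  36  27  20  17  20  20  27  48  98 134 147 137]
 [ 73  55  37  26  40  57  63  49  25  18  18  18  18  45  79 108 117 106]
 [ 80  67  42  36  55  85  99  74  36  18  23  16  22  34  59  83  94  88]
 [ 97  85  62  45  65 108 122  92  46  22  22  21  26  31  55  76  84  82]
 [117 113  80  51  66 106 126  95  48  19  19  27  23  30  55  74  83  86]
 [133 126  90  60  65 101 122  95  50  26  20  26  22  32  54  76  87  90]
 [139 126  98  68  65  99 118  99  53  28  22  29  26  36  50  70  86  98]
 [127 112  95  71  68  95 116 101  63  43  47  52  45  42  47  62  78  96]
 [ 98  87  74  60  63  89 112 107  82  67  73  76  70  50  48  51  66  81]
 [ 93  76  60  52  57  83 109 117 102  95  95  93  78  62  52  58  64  76]
 [105  91  80  62  58  84 107 120 112 105 102  93  85  75  74  76  80  81]
 [116 113 103  88  76  79  95 101  96  93  91  98 103  93  85  87  86  87]
 [122 133 124 108  97  84  79  78  81  85  95 103 110  97  89  86  88  84]
 [126 141 136 120 112 101  88  85  91  92  95  99  99  91  84  83  83  86]
 [124 135 131 120 113 108 103  99  95  93  90  88  87  82  81  81  80  87]]
```

View pics/g5.png

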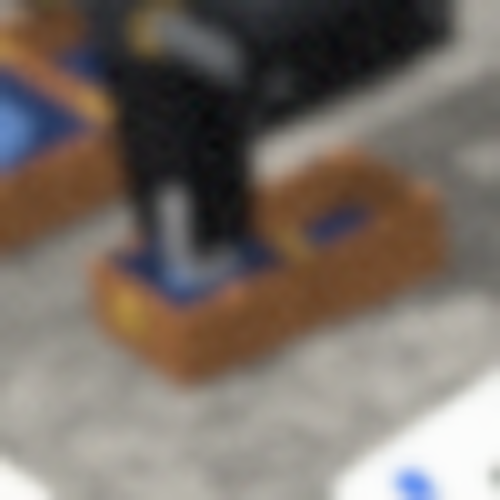

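The weight base is at about (200,268), inside the blue well and below the rim with no contact force. I lower the last few mm and release gently.

Request:
jog_arm(increments=[{"turn":[0,0,0],"travel":[0,0,-0.008],"grip":-0.8},{"turn":[0,0,0],"travel":[0,0,-0.014],"grip":-0.8},{"turn":[0,0,0],"travel":[0,0,-0.018],"grip":-0.8},{"turn":[0,0,0],"travel":[0,0,-0.018],"grip":-0.8},{"turn":[0,0,0],"travel":[0,0,-0.018],"grip":-0.8}])

```text
clock: 6.7
eef_pos: [0.4475, 0.2329, 0.0293]
ee_rot: [0.0, 1.0, 0.0, 0.0]
ft_force: [-2.3, -0.7, 5.2]
gripper_width: 0.186
finger_force: 5.0
```

Request:
jog_arm(increments=[{"turn":[0,0,0],"travel":[0,0,0.003],"grip":-0.58},{"turn":[0,0,0],"travel":[0,0,0.003],"grip":-0.5},{"turn":[0,0,0],"travel":[0,0,0.003],"grip":-0.4},{"turn":[0,0,0],"travel":[0,0,0.003],"grip":-0.2},{"turn":[0,0,0],"travel":[0,0,0.003],"grip":-0.2},{"turn":[0,0,0],"travel":[0,0,0.1],"grip":-0.2},{"turn":[0,0,0],"travel":[0,0,0.3],"grip":-0.2},{"turn":[0,0,0],"travel":[0,0,0.5],"grip":-0.2},{"turn":[0,0,0],"travel":[0,0,0.7],"grip":-0.2},{"turn":[0,0,0],"travel":[0.1,-0.2,0.78],"grip":0},{"turn":[0,0,0],"travel":[0.2,-0.4,0.78],"grip":0},{"turn":[0,0,0],"travel":[0.29,-0.6,0.78],"grip":0}])

```text
clock: 7.7
eef_pos: [0.5024, 0.1221, 0.1874]
ee_rot: [-0.001, 1.0, 0.0, 0.003]
ft_force: [1.0, 0.5, 0.1]
gripper_width: 0.49
finger_force: 0.0
```

```bash
python3 - <<'E'
from h import *
s=get_image("scene");t=get_image("top");o=observe();print(o["eef_pos"],o["gripper_width"]*95,o["finger_force"],o["ft_force"])
R=lambda i:cv2.resize(i,(400,400),interpolation=cv2.INTER_CUBIC)
cv2.imwrite("pics/g6.png",np.hstack([R(s[180:230,225:275]),R(t[215:265,230:280])])[:,:,::-1])
E
```

```text
[0.50275843 0.11841859 0.18534661] 47.66760141106759 0.0 [-0.27539825  0.76585509 -1.4894078 ]
```

View pics/g6.png

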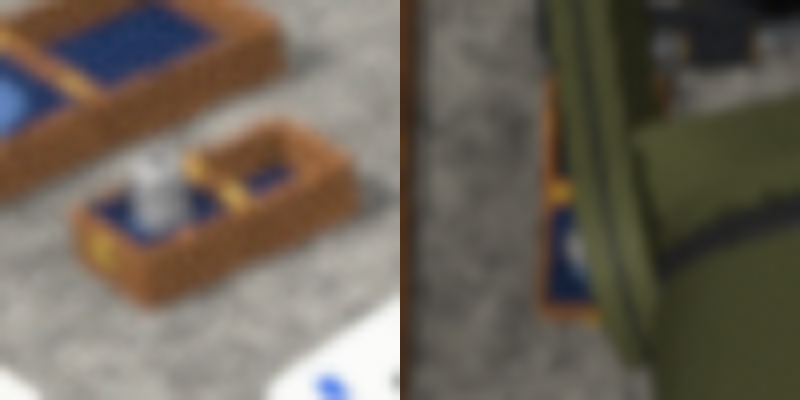

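The 50 g weight stands upright in its well (left crop (160,190)). Next is the 100 g weight.

Request:
jog_arm(increments=[{"turn":[0,0,0],"travel":[0,-0.2,0],"grip":0},{"turn":[0,0,0],"travel":[0,-0.4,0],"grip":0},{"turn":[0,0,0],"travel":[0,-0.515,0],"grip":0},{"turn":[0,0,0],"travel":[0,-0.515,0],"grip":0},{"turn":[0,0,0],"travel":[0,-0.515,0],"grip":0},{"turn":[0,0,0],"travel":[0,-0.515,-0.12],"grip":0},{"turn":[0,0,0],"travel":[0,-0.515,-0.24],"grip":0},{"turn":[0,0,0],"travel":[0,-0.515,-0.31],"grip":0},{"turn":[0,0,0],"travel":[0,-0.515,-0.345],"grip":-0.1},{"turn":[0,0,0],"travel":[0,-0.515,-0.345],"grip":-0.2},{"turn":[0,0,0],"travel":[0,-0.515,-0.345],"grip":-0.28},{"turn":[0,0,0],"travel":[0,-0.515,-0.345],"grip":-0.34}])

```text
clock: 8.8
eef_pos: [0.5014, 0.02, 0.1166]
ee_rot: [-0.0, 1.0, -0.0, 0.001]
ft_force: [-0.3, -1.1, 0.3]
gripper_width: 0.35
finger_force: 0.7
```

Request:
jog_arm(increments=[{"turn":[0,0,0],"travel":[0,0,0],"grip":-0.37},{"turn":[0,0,0],"travel":[0,0,0],"grip":-0.4},{"turn":[0,0,0],"travel":[0,0,0],"grip":-0.43},{"turn":[0,0,0],"travel":[0,0,0],"grip":-0.46},{"turn":[0,0,0],"travel":[0,0,0],"grip":-0.6},{"turn":[0,0,0],"travel":[0,0,0],"grip":-0.6},{"turn":[0,0,0],"travel":[0,0,0],"grip":-0.6}], squeeze=8)

```text
clock: 9.38
eef_pos: [0.5016, 0.0193, 0.1167]
ee_rot: [0.0, 1.0, -0.0, 0.001]
ft_force: [-0.0, -3.1, 5.6]
gripper_width: 0.303
finger_force: 8.0
```

The last row of the previous call hadn't been reached, so I am about 9 mm off in y. I check the stack.

```bash
python3 - <<'E'
from h import *
s=get_image("scene");o=observe();print(o["eef_pos"],o["joints"],o["gripper_width"]*95,o["finger_force"],o["ft_force"],o["wrist_torque"])
cv2.imwrite("pics/g7.png",cv2.resize(s[165:235,280:360],(800,700))[:600,:,::-1])
hsv=cv2.cvtColor(s,cv2.COLOR_RGB2HSV);m=((hsv[...,0]>12)&(hsv[...,0]<35)&(hsv[...,1]>90))
for v in range(188,220,2):
    u=np.where(m[v,300:335])[0]+300
    if len(u): print(v,u.min(),u.max(),len(u))
E
```

```text
[0.50159777 0.0192737  0.11672731] [-6.83686924e-02 -1.26123712e-01  2.07029665e+00 -3.84276950e-04
  1.19528289e+00 -1.63862611e+00] 28.62644848399229 8.01201410300564 [-0.93375179 -2.55455923  5.96237915] [-0.53255705  0.01925173 -0.05049894]
188 309 310 2
190 307 315 9
192 307 315 9
194 309 314 6
196 309 314 6
198 310 314 5
204 324 326 3
206 307 326 7
208 307 326 15
210 307 326 20
212 307 326 20
214 307 326 20
216 308 325 18
218 311 321 11
```

View pics/g7.png

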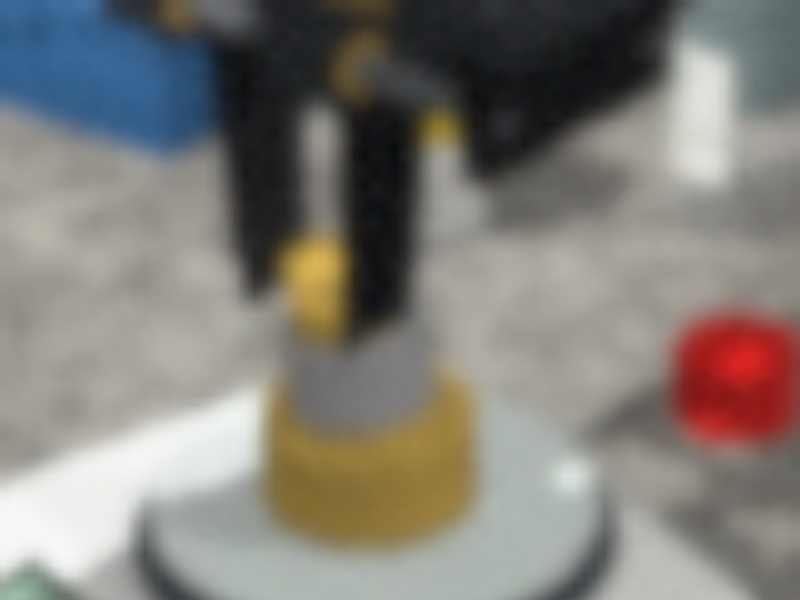

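The 100 g weight is held about 9 mm off towards +y. It seems tipped about 5° on the 200's lip, while the 200 and 500 have not moved. I firm up the grip so the pads square it, then lift slowly and check the width.

Request:
jog_arm(increments=[{"turn":[0,0,0],"travel":[0,0,0],"grip":-0.8},{"turn":[0,0,0],"travel":[0,0,0],"grip":-0.8},{"turn":[0,0,0],"travel":[0,0,0.01],"grip":-0.8},{"turn":[0,0,0],"travel":[0,0,0.025],"grip":-0.8},{"turn":[0,0,0],"travel":[0,0,0.05],"grip":-0.8},{"turn":[0,0,0],"travel":[0,0,0.1],"grip":-0.8},{"turn":[0,0,0],"travel":[0,0,0.17],"grip":-0.8},{"turn":[0,0,0],"travel":[0,0,0.25],"grip":-0.8},{"turn":[0,0,0],"travel":[0,0,0.25],"grip":-0.8},{"turn":[0,0,0],"travel":[0,0,0.25],"grip":-0.8}], squeeze=15)

```text
clock: 10.27
eef_pos: [0.5015, 0.0198, 0.1669]
ee_rot: [0.0, 1.0, 0.0, 0.001]
ft_force: [0.2, 0.4, -1.1]
gripper_width: 0.298
finger_force: 14.5
```

```bash
python3 - <<'E'
from h import *
s=get_image("scene");
for i in range(4):
  get_image("scene"); o=observe();print(o["eef_pos"],o["gripper_width"]*95)
cv2.imwrite("pics/g8.png",cv2.resize(s[155:225,280:360],(686,600),interpolation=cv2.INTER_CUBIC)[:,:,::-1])
hsv=cv2.cvtColor(s,cv2.COLOR_RGB2HSV);m=((hsv[...,0]>12)&(hsv[...,0]<35)&(hsv[...,1]>90))
for v in range(172,200,1):
    u=np.where(m[v,300:335])[0]+300
    if len(u): print(v,u.min(),u.max(),len(u))
E
```

```text
[0.50021251 0.0197459  0.16482258] 28.44091487520063
[0.49999966 0.01971903 0.16444562] 28.634811213787945
[0.49993178 0.01969333 0.16430097] 27.981415967700304
[0.49999017 0.01966672 0.16433621] 28.19832775859517
172 306 330 21
173 306 330 21
174 306 329 20
175 306 329 20
176 307 329 19
177 308 328 17
178 308 326 16
179 309 322 8
180 309 314 6
181 310 313 4
```

View pics/g8.png

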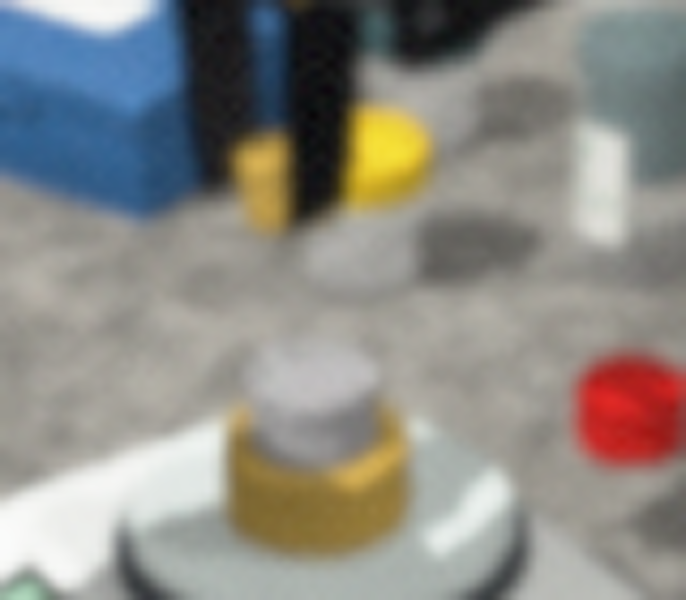

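The 100 g weight is lifted clear: brass at (262,180), width about 28.3. The 200 and 500 still stand upright at (315,400). The left edge of the brass looks slanted, so I carry it towards case_100 and turn the closing axis to the camera's line of sight, where any tilt will show.

Request:
jog_arm(increments=[{"turn":[0,0,-0.03],"travel":[-0.03,-0.1,0],"grip":-0.8},{"turn":[0,0,-0.06],"travel":[-0.05,-0.2,0],"grip":-0.8},{"turn":[0,0,-0.09],"travel":[-0.08,-0.35,0],"grip":-0.8},{"turn":[0,0,-0.125],"travel":[-0.12,-0.5,0],"grip":-0.8},{"turn":[0,0,-0.16],"travel":[-0.15,-0.65,0],"grip":-0.8},{"turn":[0,0,-0.195],"travel":[-0.18,-0.8,0],"grip":-0.8},{"turn":[0,0,-0.23],"travel":[-0.2,-0.9,0],"grip":-0.8},{"turn":[0,0,-0.26],"travel":[-0.2,-1,0],"grip":-0.8},{"turn":[0,0,-0.26],"travel":[-0.2,-1,0],"grip":-0.8},{"turn":[0,0,-0.26],"travel":[-0.2,-1,0],"grip":-0.8},{"turn":[0,0,-0.26],"travel":[-0.2,-1,0],"grip":-0.8}])

```text
clock: 11.43
eef_pos: [0.4605, -0.1798, 0.165]
ee_rot: [0.397, 0.918, 0.0, -0.001]
ft_force: [0.9, 0.2, -1.5]
gripper_width: 0.299
finger_force: 14.5
```

Request:
jog_arm(increments=[{"turn":[0,0,-0.03],"travel":[-0.05,-0.2,-0.05],"grip":-0.8},{"turn":[0,0,-0.06],"travel":[-0.1,-0.4,-0.1],"grip":-0.8},{"turn":[0,0,-0.09],"travel":[-0.15,-0.6,-0.15],"grip":-0.8},{"turn":[0,0,-0.123],"travel":[-0.195,-0.75,-0.2],"grip":-0.8},{"turn":[0,0,-0.123],"travel":[-0.195,-0.81,-0.25],"grip":-0.8},{"turn":[0,0,-0.123],"travel":[-0.195,-0.81,-0.3],"grip":-0.8},{"turn":[0,0,-0.123],"travel":[-0.195,-0.81,-0.3],"grip":-0.8},{"turn":[0,0,-0.123],"travel":[-0.195,-0.81,-0.3],"grip":-0.8},{"turn":[0,0,-0.123],"travel":[-0.195,-0.81,-0.3],"grip":-0.8}])

```text
clock: 12.18
eef_pos: [0.4224, -0.341, 0.1059]
ee_rot: [0.565, 0.825, 0.0, 0.0]
ft_force: [-0.3, -0.3, -0.3]
gripper_width: 0.299
finger_force: 14.5
```

```bash
python3 - <<'E'
from h import *
s=get_image("scene");t=get_image("top");o=observe();print(o["eef_pos"],o["ee_rot"],o["gripper_width"]*95,o["finger_force"])
c=camera_info("scene");f=200/np.tan(np.radians(c["fovy"]/2));T=c["cam_to_world"]
p=o["eef_pos"];q=np.linalg.inv(T)@[*p,1];u,v=(f*q[:2]/q[2]+[c["cx"],c["cy"]]).astype(int);print(u,v,q[2])
cv2.imwrite("pics/g9.png",cv2.resize(s[v-40:v+35,u-40:u+60],(800,600),interpolation=cv2.INTER_CUBIC)[:,:,::-1])
hsv=cv2.cvtColor(s,cv2.COLOR_RGB2HSV);m=((hsv[...,0]>12)&(hsv[...,0]<35)&(hsv[...,1]>90))
for y in range(v-14,v+14):
    x=np.where(m[y,u-15:u+15])[0]+u-15
    if len(x): print(y,x.min(),x.max(),len(x))
E
```

```text
[ 0.42261454 -0.34159335  0.10648662] [ 5.65200163e-01  8.24953504e-01 -6.73419831e-05  6.98913436e-04] 28.441297273776758 14.53114751551766
424 280 0.7689749071988008
279 433 433 1
280 430 435 6
281 430 435 6
282 430 435 6
283 429 435 7
284 429 434 6
285 429 434 6
286 429 434 6
287 426 434 7
288 426 433 7
293 438 438 1
```

View pics/g9.png

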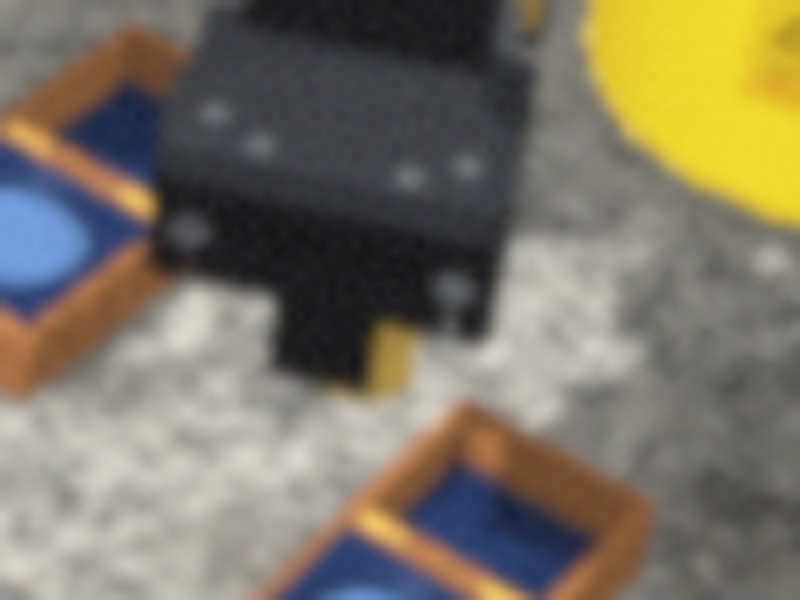

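The view along the closing axis shows the brass edge (408,325→395) parallel to the finger edge, so the weight is upright in the grip. It sits about 4–5 mm off the TCP along the pads, towards -y. I move over the well with that correction.

Request:
jog_arm(increments=[{"turn":[0,0,0],"travel":[-0.005,-0.06,-0.05],"grip":-0.8},{"turn":[0,0,0],"travel":[-0.01,-0.1,-0.12],"grip":-0.8},{"turn":[0,0,0],"travel":[-0.01,-0.101,-0.2],"grip":-0.8},{"turn":[0,0,0],"travel":[-0.01,-0.101,-0.26],"grip":-0.8},{"turn":[0,0,0],"travel":[-0.01,-0.101,-0.3],"grip":-0.8},{"turn":[0,0,0],"travel":[-0.01,-0.101,-0.3],"grip":-0.8},{"turn":[0,0,0],"travel":[-0.01,-0.101,-0.3],"grip":-0.8},{"turn":[0,0,0],"travel":[-0.01,-0.101,-0.3],"grip":-0.8}])

```text
clock: 12.95
eef_pos: [0.4203, -0.3628, 0.0465]
ee_rot: [0.566, 0.824, -0.0, 0.001]
ft_force: [-0.1, 1.0, -0.9]
gripper_width: 0.298
finger_force: 14.5
```

```bash
python3 - <<'E'
from h import *
s=get_image("scene");o=observe();print(o["eef_pos"],o["gripper_width"]*95,o["ft_force"])
c=camera_info("scene");f=200/np.tan(np.radians(c["fovy"]/2));T=c["cam_to_world"]
def pr(p):
  q=np.linalg.inv(T)@[*p,1];return (f*q[:2]/q[2]+[c["cx"],c["cy"]]).round(2)
print("tcp",pr(o["eef_pos"]),"well axis@.045",pr([.4214,-.3668,.045]),pr([.4222,-.366,.045]))
hsv=cv2.cvtColor(s,cv2.COLOR_RGB2HSV)
u,v=pr(o["eef_pos"]).astype(int)
print(hsv[v-6:v+14,u-14:u+16,2]); print(hsv[v-6:v+14,u-14:u+16,0])
E
```

```text
[ 0.42042803 -0.36303441  0.0466974 ] 28.194746956770018 [ 0.15690601 -0.22646943 -0.79531301]
tcp [430.59 309.7 ] well axis@.045 [432.49 311.01] [432.32 310.56]
[[ 70  52  37  31  30  29  30  32  28  29  25  25  31  32  31  32  29  36
   31  35  35  37  46  47  46  48  52  51  54  58]
 [ 55  42  35  33  32  32  32  32  29  27  30  24  21  31  30  32  34  29
   26  35  33  33  34  37  35  41  41  46  46  49]
 [ 35  35  32  34  31  33  32  35  30  30  29  25  32  31  28  30  32  31
   28  31  32  27  30  26  34  33  30  30  30  39]
 [ 42  35  31  31  35  32  34  33  28  31  31  29  28  31  35  27  30  32
   26  31  27  30  24  34  29  31  32  31  31  35]
 [ 71  60  51  39  36  38  33  31  33  31  33  29  32  30  28  31  32  30
   33  31  31  26  26  27  27  30  26  29  34  36]
 [116 102  84  69  63  53  47  34  32  31  30  30  32  32  33  32  29  30
   34  33  31  34  29  29  32  36  27  31  42  48]
 [153 141 127 110 106  93  71  50  39  30  32  31  30  31  31  34  34  31
   34  36  30  30  33  30  30  31  34  36  49  67]
 [164 157 152 145 136 118  85  68  48  37  29  29  33  28  32  
[... 3363 characters left out ...]
109 109 108 110 150  15
   21  21  21  21  21  21  20  15 111 112 112 119]
 [115 112 111 110 111 110 109 108 108 109 109 109 108 109 108 110 111 109
   21  20  20  21  21  20  17 118 111 112 111 113]
 [133 118 111 111 111 109 109 108 109 108 108 108 108 108 109 108 110 111
  111 113 120  15   0 120 114 113 110 110 109 112]
 [  5 163 127 116 111 110 110 109 108 108 108 109 109 108 109 109 109 109
  109 110 109 110 109 109 110 111 110 111 113 120]
 [ 11   7 179 146 119 113 110 109 109 108 108 109 109 108 108 109 109 109
  109 109 108 109 109 109 109 109 111 111 118 158]
 [ 13  12  10   5 170 131 116 111 109 109 108 109 108 108 108 108 109 109
  108 108 108 108 108 109 109 110 112 117 152   6]]
```

Request:
jog_arm(increments=[{"turn":[0,0,0],"travel":[-0.003,0.008,-0.02],"grip":-0.8},{"turn":[0,0,0],"travel":[-0.003,0.008,-0.04],"grip":-0.8},{"turn":[0,0,0],"travel":[-0.003,0.008,-0.055],"grip":-0.8},{"turn":[0,0,0],"travel":[-0.003,0.008,-0.062],"grip":-0.8},{"turn":[0,0,0],"travel":[-0.003,0.008,-0.067],"grip":-0.8},{"turn":[0,0,0],"travel":[-0.003,0.008,-0.067],"grip":-0.8},{"turn":[0,0,0],"travel":[-0.003,0.008,-0.067],"grip":-0.8}])

```text
clock: 13.58
eef_pos: [0.4191, -0.361, 0.0321]
ee_rot: [0.566, 0.824, 0.0, -0.0]
ft_force: [-0.2, -0.6, -1.4]
gripper_width: 0.297
finger_force: 14.5
```

Request:
jog_arm(increments=[{"turn":[0,0,0],"travel":[0,0,-0.004],"grip":-0.8},{"turn":[0,0,0],"travel":[0,0,-0.008],"grip":-0.8},{"turn":[0,0,0],"travel":[0,0,-0.012],"grip":-0.8},{"turn":[0,0,0],"travel":[0,0,-0.012],"grip":-0.8},{"turn":[0,0,0],"travel":[0,0,-0.012],"grip":-0.8}])

```text
clock: 14.0
eef_pos: [0.4191, -0.361, 0.0297]
ee_rot: [0.566, 0.824, 0.0, -0.0]
ft_force: [0.1, 0.2, -1.8]
gripper_width: 0.299
finger_force: 14.5
```

```bash
python3 - <<'E'
from h import *
s=get_image("scene");o=observe();print(o["eef_pos"],o["gripper_width"]*95,o["ft_force"],o["wrist_torque"])
hsv=cv2.cvtColor(s,cv2.COLOR_RGB2HSV)
print(hsv[306:330,416:450,0]); 
E
```

```text
[ 0.41912665 -0.36103717  0.02978093] 28.3449093959899 [ 0.40075428  0.39854937 -1.16112288] [-0.0849028   0.04135427 -0.04566819]
[[130 120 120 120 113 120 110 115 120 115 113 108 109 111 107 110 103 100
  103 109 105 101 105 116 110 109 107 108 109 105 107 110 113 108]
 [130 105 130  90 105 105 125 120 111 120 115 105 110 107 108 120 116 110
  115 117 109 116 107 110 109 114 110 105 105 105 106 108 110 113]
 [128 132 120  60 130 135 120 135 120 140 120 115  98 114 107 120 114 105
  109 113 103 110 113 113 111 110 105 105 105 109 108 113 110 110]
 [105   0 150 140 144 150 150 150 150 120 135 110 105 128 110 120 105 120
  111 120 116 120 111 110 101 109 110 109 107 103 113 103 113 100]
 [138 120 100 150 135 140 135 160 150 113 120 135 120 135 113 128 120 150
  105 107 111 116 102 105 107 116 113 111 110 110 110 124 111 103]
 [120 135 128 105 140   0 135 135 128 154 107 135 120 135 135 135   0 132
  120 110 113 120 105 115 111 110 116 111 120 116 107 114 105 120]
 [156 150 135 150 135   0 130 120 150 135 105 105 140 128 120 135   0 150
  128 156 132 158 128 105 110 113 115 116 113 113
[... 1715 characters left out ...]
  13  13  13  14  14  13  11   4 161 121 112 111 111 108 113 116 135
   19  18 170 114 110 111 116 134   1  11  13  14  13  13  13  13]
 [ 13  13  13  14  17  17  16  14  12   8 173 132 115 112 110 111 110 113
  109 112 111 111 110 113 131 177  10  13  14  13  13  14  14  12]
 [ 13  13  14  16  18  20  19  18  16  13  11   4 163 128 114 110 112 110
  110 111 110 112 113 128 173  10  12  13  14  13  13  13  13  14]
 [ 13  13  14  17  20  21  21  20  18  17  14  11   8 179 142 118 113 111
  110 110 110 114 129 176   9  12  13  14  13  13  13  12  15  15]
 [ 13  13  14  17  19  21  21  21  21  19  15  13  12  10   6 167 131 117
  113 111 114 128 173   9  12  13  14  14  13  13  12  13  14  15]]
```

The brass right edge at column 438.7 puts the axis at 431.3, matching the well at 431.0, and there is no contact yet. I lower the last 2 mm.

Request:
jog_arm(increments=[{"turn":[0,0,0],"travel":[0,0,-0.004],"grip":-0.8},{"turn":[0,0,0],"travel":[0,0,-0.008],"grip":-0.8},{"turn":[0,0,0],"travel":[0,0,-0.008],"grip":-0.8},{"turn":[0,0,0],"travel":[0,0,-0.008],"grip":-0.8}])

```text
clock: 14.38
eef_pos: [0.4193, -0.3613, 0.0287]
ee_rot: [0.566, 0.824, -0.0, 0.0]
ft_force: [-0.3, 0.5, 2.8]
gripper_width: 0.302
finger_force: 14.6
```

Request:
jog_arm(increments=[{"turn":[0,0,0],"travel":[0,0,-0.003],"grip":-0.8},{"turn":[0,0,0],"travel":[0,0,-0.003],"grip":-0.8},{"turn":[0,0,0],"travel":[0,0,-0.003],"grip":-0.8}])

```text
clock: 14.63
eef_pos: [0.4194, -0.3615, 0.0285]
ee_rot: [0.566, 0.824, -0.0, 0.0]
ft_force: [-1.8, -0.3, 5.8]
gripper_width: 0.295
finger_force: 14.6
```

Request:
jog_arm(increments=[{"turn":[0,0,0],"travel":[0,0,0.002],"grip":-0.4},{"turn":[0,0,0],"travel":[0,0,0.002],"grip":-0.36},{"turn":[0,0,0],"travel":[0,0,0.002],"grip":-0.3},{"turn":[0,0,0],"travel":[0,0,0.002],"grip":-0.1},{"turn":[0,0,0],"travel":[0,0,0.002],"grip":0.1},{"turn":[0,0,0],"travel":[0,0,0.002],"grip":0.1},{"turn":[0,0,0],"travel":[0,0,0.1],"grip":0.1},{"turn":[0,0,0],"travel":[0,0,0.3],"grip":0.1},{"turn":[0,0,0],"travel":[0,0,0.5],"grip":0.1},{"turn":[0,0,0],"travel":[0,0,0.6],"grip":0.1},{"turn":[0,0,0],"travel":[0,0,0.6],"grip":0.1},{"turn":[0,0,0],"travel":[0,0,0.6],"grip":0.1}])

```text
clock: 15.63
eef_pos: [0.4199, -0.3617, 0.1492]
ee_rot: [0.566, 0.824, -0.0, 0.002]
ft_force: [0.9, -0.4, 0.3]
gripper_width: 0.55
finger_force: 0.0
```

```bash
python3 - <<'E'
from h import *
s=get_image("scene");o=observe();print(o["eef_pos"],o["ee_rot"],o["joints"],o["gripper_width"]*95,o["ft_force"])
hsv=cv2.cvtColor(s,cv2.COLOR_RGB2HSV)
print(hsv[300:332,414:448,0]); 
# stack profile
m=((hsv[...,0]>12)&(hsv[...,0]<35)&(hsv[...,1]>90))
for v in range(200,220,3):
    u=np.where(m[v,300:335])[0]+300
    if len(u): print(v,u.min(),u.max(),len(u))
sat=hsv[...,1].astype(int);print(sat[196:214,303:331])
E
```

```text
[ 0.41892963 -0.36077969  0.14705849] [ 5.66068871e-01  8.24357924e-01  6.08684486e-05 -2.07730407e-04] [-8.08076399e-01 -3.76572981e-02  1.93364079e+00  3.59093327e-05
  1.24604075e+00 -1.17542558e+00] 52.222778114911044 [-0.59863378  0.00761213 -1.07657561]
[[ 19  23  24 ... 142 179   9]
 [ 23  21  23 ... 116 128 168]
 [ 22  21  21 ... 111 114 121]
 ...
 [ 13  13  12 ...  14  12  13]
 [ 12  12  12 ...  12  13  11]
 [ 21  13  13 ...  14  14  23]]
203 324 325 2
206 307 326 5
209 307 326 11
212 307 326 20
215 307 326 20
218 311 321 11
[[ 16  15  16  16  16  14  14   9   8   5   2   5   3   3   3   2   2   3
    8  11  15  14  15  17  15  18  20  18]
 [ 15  16  17  16  14  12   8   5   3   2   2   2   2   5   0   2   3   0
    5   7  12  17  16  15  15  18  16  17]
 [ 15  19  15  14  17  13   7   3   2   2   2   3   3   0   3   2   3   2
    2   6   7  14  15  14  17  16  16  20]
 [ 18  13  18  15  17  15   7   3   3   3   2   0   2   5   3   3   5   3
    3   5   9  14  17  14  17  17  18  15]
 [ 15  19  15  18  20  18   9   5   2   3   2   0   7   5   5   5   3   3
    3   5  16  21 
[... 846 characters left out ...]
  5   5  14  57 128 142 123  93  58  37  21  17  15  13  18  16  26  41
   64  98 130 144 146 123  61  17  10  10]
 [ 11   9  18  69 133 152 146 131 112  88  70  59  59  55  56  60  73  89
  112 133 146 149 150 120  60  16  10  12]
 [  8   9  19  75 133 151 150 144 142 130 122 113 108 112 110 112 122 132
  140 147 151 152 152 123  64  20  12  11]
 [  8   9  19  71 128 147 151 151 154 148 150 146 143 138 139 140 146 150
  153 152 150 154 150 129  71  22  10  11]
 [ 10   7  23  69 129 143 148 147 150 152 153 151 154 151 151 149 151 154
  152 153 152 152 151 126  75  25   8  12]
 [ 10   7  22  70 124 151 155 153 150 152 153 148 156 149 154 150 153 151
  151 154 152 155 151 124  69  20   9   9]]
```

```bash
python3 - <<'E'
from h import *
s=get_image("scene")
hsv=cv2.cvtColor(s,cv2.COLOR_RGB2HSV)
print("\n".join("%d "%(296+i)+"".join("B" if h>100 and h<125 and S>60 and V>130 else "d" if h>100 and h<130 and S>60 else "y" if 16<h<30 and S>90 else "w" if h<16 and S>90 else "." for h,S,V in r) for i,r in enumerate(hsv[296:336,408:470])))
E
```

```text
296 ...........................wwwwwwwwwwwwwwwwwwww...............
297 ..........................wwwwwwwwwwwwwwwwwwwwww..............
298 .........................wwwwwww....wwwwwwwwwwwwww............
299 ........................wwwwwww.ddd...wwwwwwwwwwwww...........
300 ......................wwwwwwww.dddddd..wwwwwwwwwwwwwww........
301 .....................wwwwwwww.ddddddddd..wwwwwwwwwwwwww.......
302 ....................wwwwwwww.ddddddddddd...wwwwwwwwwwwww......
303 ...................www..www.dddddddddddddd...wwwwwwwwwwww.....
304 ...................wwyyyyw..dddddddddddddddd..wwwwwwwwwww.....
305 ..................wwwyyyyyw.dddddddddddddddddd..wwwwwwwww.....
306 .....................wyyyyyw..ddddddddddddddddd...wwwwwww.....
307 ...................d..wyyyyww..dddddddddddddddddd.wwwwwww.....
308 ...............w......yyyyy.www..dddddddddddddddd.wwwwwww.....
309 ..............w....yyyyyyyyyywww...ddddddddddddd.wwwwwww......
310 .............w....yyyyyyyyyyyywwww...dddddddddd.wwwwwwww......
311 ............w..d..yyyyyyyyyyyyywwwww..dddddddd..wwwwwwww......
312 ...........w..dd.yyyyyyy
[... 879 characters left out ...]
d..wwwwwwww...................
326 ...wwwwwwwwwyyywww...........ddd..wwwwwww.....................
327 ...wwwwwwww.yyyywww...ddddddddd..wwwwwww......................
328 .....wwwwwwyyyyyyywww..ddddddd..wwwwwwww......................
329 ......wwwww.yyyyyywwww...ddddd.wwwwwwww.......................
330 ........wwwwyyyyyy.wwwww..ddd.wwwwwwww........................
331 .........www.yyyyywwwwwww....wwwwwwww.........................
332 ...........www.yyywwwwwwwwwwwwwwwwww..........................
333 ............wwww.wwwwwwwwwwwwwwwwww...........................
334 ..............wwwwwwwwwwwwwwwwwwwww...........................
335 ...............wwwwwwwwwwwwwwwwwww............................
```

The 100 g weight stands upright in its well, brass columns 425–440 at rows 309–325. Next is the 200 g weight, this time letting each leg settle.

Request:
jog_arm(increments=[{"turn":[0,0,0.03],"travel":[0.03,0.15,0.05],"grip":0.4},{"turn":[0,0,0.06],"travel":[0.08,0.3,0.1],"grip":0.45},{"turn":[0,0,0.1],"travel":[0.12,0.5,0.1],"grip":0.45},{"turn":[0,0,0.135],"travel":[0.16,0.7,0.1],"grip":0.45},{"turn":[0,0,0.17],"travel":[0.2,0.9,0.1],"grip":0.45},{"turn":[0,0,0.2],"travel":[0.22,0.95,0.1],"grip":0.45},{"turn":[0,0,0.24],"travel":[0.22,0.95,0.1],"grip":0.45},{"turn":[0,0,0.24],"travel":[0.22,0.95,0.1],"grip":0.45}])

```text
clock: 16.4
eef_pos: [0.4621, -0.1693, 0.165]
ee_rot: [0.221, 0.975, 0.0, -0.002]
ft_force: [-0.2, 0.0, 0.1]
gripper_width: 0.726
finger_force: 0.0
```

Request:
jog_arm(increments=[{"turn":[0,0,0.03],"travel":[0.05,0.2,0],"grip":0.45},{"turn":[0,0,0.065],"travel":[0.1,0.4,0],"grip":0.45},{"turn":[0,0,0.1],"travel":[0.15,0.6,0],"grip":0.45},{"turn":[0,0,0.142],"travel":[0.2,0.8,0],"grip":0.45},{"turn":[0,0,0.142],"travel":[0.21,0.9,0],"grip":0.45},{"turn":[0,0,0.142],"travel":[0.21,0.91,0],"grip":0.45},{"turn":[0,0,0.142],"travel":[0.21,0.91,0],"grip":0.45},{"turn":[0,0,0.142],"travel":[0.21,0.91,0],"grip":0.45},{"turn":[0,0,0.142],"travel":[0.21,0.91,0],"grip":0.45},{"turn":[0,0,0.142],"travel":[0.21,0.91,0],"grip":0.45}])

```text
clock: 17.23
eef_pos: [0.5049, 0.0096, 0.1672]
ee_rot: [0.003, 1.0, -0.0, -0.0]
ft_force: [0.3, -0.5, -1.2]
gripper_width: 0.729
finger_force: 0.0
```

```bash
python3 - <<'E'
from h import *
for i in range(3): get_image("scene");o=observe();print(o["eef_pos"],o["ee_rot"].round(4),o["gripper_width"]*95)
E
```

```text
[0.504991  0.0096885 0.1674116] [ 3.1e-03  1.0e+00 -1.0e-04 -2.0e-04] 68.77108495120993
[0.50504117 0.00984955 0.16749607] [ 2.9e-03  1.0e+00 -1.0e-04 -1.0e-04] 68.92419894142506
[0.50510383 0.01002962 0.16758462] [ 0.0027  1.     -0.      0.    ] 69.22743956145636
```

Request:
jog_arm(increments=[{"turn":[0,0,0],"travel":[0,0,-0.12],"grip":0.4},{"turn":[0,0,0],"travel":[0,0,-0.24],"grip":0.3},{"turn":[0,0,0],"travel":[0,0,-0.32],"grip":0.2},{"turn":[0,0,0],"travel":[0,0,-0.36],"grip":0.1},{"turn":[0,0,0],"travel":[0,0,-0.36],"grip":0.05},{"turn":[0,0,0],"travel":[0,0,-0.36],"grip":0},{"turn":[0,0,0],"travel":[0,0,-0.36],"grip":-0.05},{"turn":[0,0,0],"travel":[0,0,-0.36],"grip":-0.08},{"turn":[0,0,0],"travel":[0,0,-0.36],"grip":-0.11},{"turn":[0,0,0],"travel":[0,0,-0.36],"grip":-0.14},{"turn":[0,0,0],"travel":[0,0,-0.36],"grip":-0.14},{"turn":[0,0,0],"travel":[0,0,-0.36],"grip":-0.14}], squeeze=6)

```text
clock: 18.38
eef_pos: [0.5053, 0.011, 0.0959]
ee_rot: [0.002, 1.0, -0.0, 0.0]
ft_force: [0.3, -0.1, -0.4]
gripper_width: 0.432
finger_force: 0.0
```

Request:
jog_arm(increments=[{"turn":[0,0,0],"travel":[0,0,0],"grip":-0.17},{"turn":[0,0,0],"travel":[0,0,0],"grip":-0.19},{"turn":[0,0,0],"travel":[0,0,0],"grip":-0.21},{"turn":[0,0,0],"travel":[0,0,0],"grip":-0.23},{"turn":[0,0,0],"travel":[0,0,0],"grip":-0.3},{"turn":[0,0,0],"travel":[0,0,0],"grip":-0.4},{"turn":[0,0,0],"travel":[0,0,0],"grip":-0.5},{"turn":[0,0,0],"travel":[0,0,0],"grip":-0.5}])

```text
clock: 19.05
eef_pos: [0.5052, 0.0111, 0.0957]
ee_rot: [0.002, 1.0, 0.0, 0.0]
ft_force: [-0.4, 1.7, 2.3]
gripper_width: 0.392
finger_force: 6.0
```

Request:
jog_arm(increments=[{"turn":[0,0,0],"travel":[0,0,0],"grip":-0.6},{"turn":[0,0,0],"travel":[0,0,0],"grip":-0.6},{"turn":[0,0,0],"travel":[0,0,0.03],"grip":-0.6},{"turn":[0,0,0],"travel":[0,0,0.1],"grip":-0.6},{"turn":[0,0,0],"travel":[0,0,0.2],"grip":-0.6},{"turn":[0,0,0],"travel":[0,-0.08,0.25],"grip":-0.6},{"turn":[0,0,0],"travel":[-0.02,-0.22,0.25],"grip":-0.6},{"turn":[0,0,0],"travel":[-0.05,-0.4,0.25],"grip":-0.6},{"turn":[0,0,0],"travel":[-0.08,-0.58,0.25],"grip":-0.6},{"turn":[0,0,0],"travel":[-0.1,-0.74,0.25],"grip":-0.6},{"turn":[0,0,0],"travel":[-0.1,-0.85,0.25],"grip":-0.6},{"turn":[0,0,0],"travel":[-0.1,-0.85,0.25],"grip":-0.6}], squeeze=20)

```text
clock: 20.05
eef_pos: [0.4842, -0.163, 0.1453]
ee_rot: [0.004, 1.0, -0.001, -0.001]
ft_force: [0.8, 0.3, -1.9]
gripper_width: 0.392
finger_force: 20.0
```

Request:
jog_arm(increments=[{"turn":[0,0,0],"travel":[0,-0.1,0],"grip":-0.6},{"turn":[0,0,0],"travel":[0,-0.2,-0.05],"grip":-0.6},{"turn":[0,0,0],"travel":[0,-0.275,-0.15],"grip":-0.6},{"turn":[0,0,0],"travel":[0,-0.275,-0.27],"grip":-0.6},{"turn":[0,0,0],"travel":[0,-0.275,-0.38],"grip":-0.6},{"turn":[0,0,0],"travel":[0,-0.275,-0.45],"grip":-0.6},{"turn":[0,0,0],"travel":[0,-0.275,-0.48],"grip":-0.6},{"turn":[0,0,0],"travel":[0,-0.275,-0.48],"grip":-0.6},{"turn":[0,0,0],"travel":[0,-0.275,-0.48],"grip":-0.6}])

```text
clock: 20.8
eef_pos: [0.4852, -0.2139, 0.0498]
ee_rot: [0.001, 1.0, -0.0, -0.0]
ft_force: [0.3, -0.6, -0.8]
gripper_width: 0.389
finger_force: 20.0
```

```bash
cat >> h.py <<'E'
c_=camera_info("scene");f_=200/np.tan(np.radians(c_["fovy"]/2));T_=c_["cam_to_world"]
def pr(p):
  q=np.linalg.inv(T_)@[*p,1];return (f_*q[:2]/q[2]+[c_["cx"],c_["cy"]]).round(2)
def amap(s,y0,y1,x0,x1):
  hsv=cv2.cvtColor(s,cv2.COLOR_RGB2HSV)
  print("\n".join("%d "%(y0+i)+"".join("B" if h>100 and h<125 and S>60 and V>130 else "d" if h>100 and h<130 and S>60 and V>60 else "y" if 16<h<30 and S>90 else "w" if h<16 and S>90 else "#" if V<60 else "g" if S<25 else "." for h,S,V in r) for i,r in enumerate(hsv[y0:y1,x0:x1])))
E
python3 - <<'E'
from h import *
s=get_image("scene");o=observe();print(o["eef_pos"],o["gripper_width"]*95,o["ft_force"])
print("tcp",pr(o["eef_pos"]),"well",pr([.486,-.2153,.05]))
u,v=pr(o["eef_pos"]).astype(int);print(u-28);amap(s,v-14,v+24,u-28,u+32)
E
```

```text
[ 0.48583906 -0.21426295  0.05063487] 37.26340171728959 [-0.07274598  0.76392665 -1.17672722]
tcp [385.09 258.55] well [385.5  258.94]
357
244 ggggggggggggggggg#######gggggggggggg########ww..ggggggg#####
245 ggggggggggggggggg#######ggggggggggg########wwwww..ggggg#####
246 ggggggggggggggggg#######ggggggggggg########wwwwwww..gg######
247 ggggggggggggggggg#######ggggggggggg########wwwwwwwww..######
248 ggggggggggggggggg######gggggggggggg########wwwwwwwwww.######
249 ggggggggggggggggg#####ggggggggggggg########wwwwwwwwwww######
250 ggggggggggggggggg####gggggggggggggg#########.wwwwwwww.######
251 ggggggggggggggggg###ggggggggggggggg##########.wwwwwww.#####w
252 ggggggggggggggggg##gggggggggggggggg###########..wwwww.g##www
253 ggggggggggggggggg##gggggggggggggggg########.ddd#..wwww..wwww
254 ggggggggggggggggg##gggggggggggggggg#######dddddd#...wwwwwwww
255 gggggggggggggggggg#gggggggggggggggg#######ddddddd.....wwwwww
256 ggggggggggggg.gggg#gggggggggggggggg#######dddddddddd...wwwww
257 gggggggggg....g..gggggggggggggggggg#######dddddddddd.dd..www
258 gggg.ggg............ggggggggggggggg#######ddddd
[... 808 characters left out ...]
wwwww..dddBBBBBBBBBBBBBBBBBdddd.wwwwwwwwwwww..gggg
272 ........wwwwwwwww..dBBBBBBBBBBBBBBBBBddd.wwwwwwwwwww...ggggg
273 ........wwwwwwwwwww..BBBBBBBBBBBBBBBBd..wwwwwwwwwww...gggggg
274 ........wwwwwwwwwwww..dBBBBBBBBBBBBBd..wwwwwwwwwww..gggggggg
275 ........wwwwwwwwyyywww.ddBBBBBBBBBdd..wwwwwwwwww...ggggggggg
276 .........wwwwww.yyyy.ww..dddddddddd.wwwwwwwwwww..ggggggggggg
277 ..........wwwww.yyyyy.www..dddddd..wwwwwwwwww...gggggggggggg
278 ...........wwwwwyyyyywwwwww..ddd..wwwwwwwwwww..ggggggggggggg
279 .............wwwwyyyy.wwwwww....wwwwwwwwwwww..gggggggggggggg
280 ..............wwwwyyywwwwwwwww.wwwwwwwwwww..gggggggggggggggg
281 ggggg...........wwwwwwwwwwwwwwwwwwwwwwwww..ggggggggggggggggg
```

The grey weight's axis at column about 385.3 agrees with the well axis at 385.5. Lowering.

Request:
jog_arm(increments=[{"turn":[0,0,0],"travel":[0,0,-0.03],"grip":-0.6},{"turn":[0,0,0],"travel":[0,0,-0.06],"grip":-0.6},{"turn":[0,0,0],"travel":[0,0,-0.075],"grip":-0.6},{"turn":[0,0,0],"travel":[0,0,-0.083],"grip":-0.6},{"turn":[0,0,0],"travel":[0,0,-0.09],"grip":-0.6},{"turn":[0,0,0],"travel":[0,0,-0.095],"grip":-0.6},{"turn":[0,0,0],"travel":[0,0,-0.095],"grip":-0.6},{"turn":[0,0,0],"travel":[0,0,-0.095],"grip":-0.6}])

```text
clock: 21.52
eef_pos: [0.4852, -0.2141, 0.0307]
ee_rot: [0.002, 1.0, -0.0, 0.0]
ft_force: [-0.2, -0.0, -1.3]
gripper_width: 0.394
finger_force: 20.0
```

Request:
jog_arm(increments=[{"turn":[0,0,0],"travel":[0,0,-0.005],"grip":-0.6},{"turn":[0,0,0],"travel":[0,0,-0.009],"grip":-0.6},{"turn":[0,0,0],"travel":[0,0,-0.011],"grip":-0.6},{"turn":[0,0,0],"travel":[0,0,-0.011],"grip":-0.6},{"turn":[0,0,0],"travel":[0,0,-0.011],"grip":-0.6}])

```text
clock: 21.93
eef_pos: [0.4853, -0.2142, 0.0288]
ee_rot: [0.002, 1.0, -0.0, 0.0]
ft_force: [-1.4, -0.0, 1.1]
gripper_width: 0.393
finger_force: 20.0
```

Request:
jog_arm(increments=[{"turn":[0,0,0],"travel":[0,0,-0.003],"grip":-0.6},{"turn":[0,0,0],"travel":[0,0,-0.003],"grip":-0.6},{"turn":[0,0,0],"travel":[0,0,-0.003],"grip":-0.6}])

```text
clock: 22.18
eef_pos: [0.4853, -0.2141, 0.0287]
ee_rot: [0.002, 1.0, -0.0, -0.0]
ft_force: [-2.4, 1.5, 5.9]
gripper_width: 0.395
finger_force: 20.0
```

Request:
jog_arm(increments=[{"turn":[0,0,0],"travel":[0,0,0.002],"grip":-0.18},{"turn":[0,0,0],"travel":[0,0,0.002],"grip":-0.15},{"turn":[0,0,0],"travel":[0,0,0.002],"grip":-0.08},{"turn":[0,0,0],"travel":[0,0,0.002],"grip":0.1},{"turn":[0,0,0],"travel":[0,0,0.002],"grip":0.3},{"turn":[0,0,0],"travel":[0,0,0.002],"grip":0.3},{"turn":[0,0,0],"travel":[0,0,0.1],"grip":0.3},{"turn":[0,0,0],"travel":[0,0,0.3],"grip":0.5},{"turn":[0,0,0],"travel":[0,0,0.5],"grip":0.8},{"turn":[0,0,0],"travel":[0,0,0.6],"grip":0.8},{"turn":[0,0,0],"travel":[0,0,0.6],"grip":0.8},{"turn":[0,0,0],"travel":[0,0,0.6],"grip":0.8}])

```text
clock: 23.18
eef_pos: [0.486, -0.2145, 0.1494]
ee_rot: [0.002, 1.0, -0.001, 0.002]
ft_force: [-0.1, 0.2, -1.0]
gripper_width: 0.89
finger_force: 0.0
```

```bash
python3 - <<'E'
from h import *
s=get_image("scene");o=observe();print(o["eef_pos"],o["gripper_width"]*95,o["ft_force"])
amap(s,244,282,357,417);amap(s,192,222,298,336)
E
```

```text
[ 0.48488529 -0.21386773  0.14731692] 85.01694907934973 [-1.29975517  0.68784194 -0.4281792 ]
244 gggggggggggggggggggggggggggggggggggggg...wwwwww...gggggggggg
245 ggggggggggggggggggggggggggggggggggggg...wwwwwwww....gggggggg
246 gggggggggggggggggggggggggggggggggggg..wwwwwwwwwwww....gggggg
247 gggggggggggggggggggggggggggggggggg...wwwwwwwwwwwwww.....gggg
248 ggggggggggggggggggggggggggggggggg...wwwwwwwwwwwwwwwwwww...gg
249 ggggggggggggggggggggggggggggggg...wwwwwwwwwwwwwwwwwwwwwww...
250 ggggggggggggggggggggggggggggg...wwwwwwwwww...wwwwwwwwwwwwww.
251 gggggggggggggggggggggggggggg...wwwwwwwwww.#d#.wwwwwwwwwwwwww
252 gggggggggggggggggggggggggg...wwwwwwwwww..#.d.d...wwwwwwwwwww
253 ggggggggggggggggggggggggg...wwwwwwwwww..dddddddd..wwwwwwwwww
254 ggggggggggggggggggggggg....wwwwwwwww..dddddddddddd..wwwwwwww
255 ggggggggggggggggggggggg...www.wwwww..dddddddddddddd...wwwwww
256 gggggggggggggggggggggg.............dddddddddddddddddd...wwww
257 gggggggggg......gggg.....gggg.....g.ddddddddddddddddddd..www
258 ggggggg.g..............ggggggggggggg.ddddddddddddddddddd..ww
259 gg......g.............ggggg
[... 2053 characters left out ...]
yyy.gggggggg
206 gggggggg.yyyyyyyyyyyyyyyyyyyy.gggggggg
207 gggggggg.yyyyyyyyyyyyyyyyyyyy.gggggggg
208 gggggggg.yyyyyyyyyyyyyyyyyyyy.gggggggg
209 gggggggg.yyyyyyyyyyyyyyyyyyyy.gggggggg
210 gggggggg.yyyyyyyyyyyyyyyyyyyy.gggggggg
211 gggggggg.yyyyyyyyyyyyyyyyyyyy.gggggggg
212 gggggggg.yyyyyyyyyyyyyyyyyyyy.gggggggg
213 gggggggg.yyyyyyyyyyyyyyyyyyyy.gggggggg
214 gggggggg.yyyyyyyyyyyyyyyyyyyy.gggggggg
215 gggggggg.yyyyyyyyyyyyyyyyyyyy.gggggggg
216 ggggggggg.yyyyyyyyyyyyyyyyyy.ggggggggg
217 ggggggggg..yyyyyyyyyyyyyyy...ggggggggg
218 gggggggggg...yyyyyyyyyyy...ggggggggggg
219 gggggggggggg..............gggggggggggg
220 gggggggggggggggg......gggggggggggggggg
221 gggggggggggggggggggggggggggggggggggggg
```

The 200 g weight is seated upright, columns 377–393, and the 500 g is unmoved. Going for the 500 g.

Request:
jog_arm(increments=[{"turn":[0,0,0],"travel":[0.03,0.2,0],"grip":0.8},{"turn":[0,0,0],"travel":[0.06,0.4,0],"grip":0.8},{"turn":[0,0,0],"travel":[0.1,0.6,0],"grip":0.8},{"turn":[0,0,0],"travel":[0.1,0.8,0],"grip":0.8},{"turn":[0,0,0],"travel":[0.1,0.95,0],"grip":0.8},{"turn":[0,0,0],"travel":[0.1,1,0],"grip":0.8},{"turn":[0,0,0],"travel":[0.1,1,0],"grip":0.8},{"turn":[0,0,0],"travel":[0.1,1,0],"grip":0.8},{"turn":[0,0,0],"travel":[0.1,1,0],"grip":0.8}])

```text
clock: 23.98
eef_pos: [0.5047, -0.0151, 0.1468]
ee_rot: [0.002, 1.0, -0.0, -0.001]
ft_force: [0.2, -1.0, 0.4]
gripper_width: 0.902
finger_force: 0.0
```

Request:
jog_arm(increments=[{"turn":[0,0,0],"travel":[0,0.06,0],"grip":0.8},{"turn":[0,0,0],"travel":[0,0.12,0],"grip":0.8},{"turn":[0,0,0],"travel":[0,0.12,0],"grip":0.8},{"turn":[0,0,0],"travel":[0,0.12,0],"grip":0.8},{"turn":[0,0,0],"travel":[0,0.12,0],"grip":0.8},{"turn":[0,0,0],"travel":[0,0.12,0],"grip":0.8}])

```text
clock: 24.48
eef_pos: [0.5052, 0.0098, 0.1479]
ee_rot: [0.002, 1.0, -0.0, 0.0]
ft_force: [0.8, -0.2, -0.1]
gripper_width: 0.899
finger_force: 0.0
```

Request:
jog_arm(increments=[{"turn":[0,0,0],"travel":[0,0,-0.12],"grip":0.8},{"turn":[0,0,0],"travel":[0,0,-0.24],"grip":0.8},{"turn":[0,0,0],"travel":[0,0,-0.33],"grip":0.7},{"turn":[0,0,0],"travel":[0,0,-0.376],"grip":0.6},{"turn":[0,0,0],"travel":[0,0,-0.376],"grip":0.5},{"turn":[0,0,0],"travel":[0,0,-0.376],"grip":0.4},{"turn":[0,0,0],"travel":[0,0,-0.376],"grip":0.33},{"turn":[0,0,0],"travel":[0,0,-0.376],"grip":0.28},{"turn":[0,0,0],"travel":[0,0,-0.376],"grip":0.25},{"turn":[0,0,0],"travel":[0,0,-0.376],"grip":0.25}], squeeze=8)

```text
clock: 25.32
eef_pos: [0.5058, 0.0099, 0.0736]
ee_rot: [0.002, 1.0, -0.0, 0.001]
ft_force: [-0.1, 0.1, -0.3]
gripper_width: 0.624
finger_force: 0.0
```

Request:
jog_arm(increments=[{"turn":[0,0,0],"travel":[0,0,0],"grip":0.22},{"turn":[0,0,0],"travel":[0,0,0],"grip":0.2},{"turn":[0,0,0],"travel":[0,0,0],"grip":0.18},{"turn":[0,0,0],"travel":[0,0,0],"grip":0.16},{"turn":[0,0,0],"travel":[0,0,0],"grip":0.1},{"turn":[0,0,0],"travel":[0,0,0],"grip":0},{"turn":[0,0,0],"travel":[0,0,0],"grip":-0.2},{"turn":[0,0,0],"travel":[0,0,0],"grip":-0.2}])

```text
clock: 25.98
eef_pos: [0.5056, 0.0104, 0.0731]
ee_rot: [0.002, 1.0, 0.0, 0.0]
ft_force: [0.5, 5.3, 4.1]
gripper_width: 0.59
finger_force: 8.0
```

Request:
jog_arm(increments=[{"turn":[0,0,0],"travel":[0,0,0],"grip":-0.2},{"turn":[0,0,0],"travel":[0,0,0],"grip":-0.2},{"turn":[0,0,0],"travel":[0,0,0.03],"grip":-0.2},{"turn":[0,0,0],"travel":[0,0,0.1],"grip":-0.2},{"turn":[0,0,0],"travel":[0,0,0.2],"grip":-0.2},{"turn":[0,0,0],"travel":[-0.02,0.05,0.3],"grip":-0.2},{"turn":[0,0,0],"travel":[-0.05,0.18,0.35],"grip":-0.2},{"turn":[0,0,0],"travel":[-0.09,0.33,0.35],"grip":-0.2},{"turn":[0,0,0],"travel":[-0.13,0.5,0.35],"grip":-0.2},{"turn":[0,0,0],"travel":[-0.16,0.66,0.35],"grip":-0.2},{"turn":[0,0,0],"travel":[-0.19,0.8,0.35],"grip":-0.2},{"turn":[0,0,0],"travel":[-0.19,0.8,0.35],"grip":-0.2}], squeeze=35)

```text
clock: 26.98
eef_pos: [0.4647, 0.1726, 0.1408]
ee_rot: [-0.001, 1.0, -0.0, -0.002]
ft_force: [-0.9, 0.4, -4.5]
gripper_width: 0.582
finger_force: 35.0
```

Request:
jog_arm(increments=[{"turn":[0,0,0],"travel":[-0.02,0.12,0],"grip":-0.2},{"turn":[0,0,0],"travel":[-0.05,0.28,0],"grip":-0.2},{"turn":[0,0,0],"travel":[-0.08,0.45,0],"grip":-0.2},{"turn":[0,0,0],"travel":[-0.11,0.62,0],"grip":-0.2},{"turn":[0,0,0],"travel":[-0.135,0.78,0],"grip":-0.2},{"turn":[0,0,0],"travel":[-0.135,0.87,0],"grip":-0.2},{"turn":[0,0,0],"travel":[-0.135,0.9,0],"grip":-0.2},{"turn":[0,0,0],"travel":[-0.135,0.9,0],"grip":-0.2},{"turn":[0,0,0],"travel":[-0.135,0.9,0],"grip":-0.2},{"turn":[0,0,0],"travel":[-0.135,0.9,0],"grip":-0.2}])

```text
clock: 27.82
eef_pos: [0.4401, 0.3483, 0.1417]
ee_rot: [0.002, 1.0, -0.001, -0.001]
ft_force: [0.2, -0.3, -4.9]
gripper_width: 0.583
finger_force: 35.0
```

Request:
jog_arm(increments=[{"turn":[0,0,0],"travel":[0,0.015,-0.08],"grip":-0.2},{"turn":[0,0,0],"travel":[0,0.015,-0.2],"grip":-0.2},{"turn":[0,0,0],"travel":[0,0.015,-0.31],"grip":-0.2},{"turn":[0,0,0],"travel":[0,0.015,-0.39],"grip":-0.2},{"turn":[0,0,0],"travel":[0,0.015,-0.43],"grip":-0.2},{"turn":[0,0,0],"travel":[0,0.015,-0.43],"grip":-0.2},{"turn":[0,0,0],"travel":[0,0.015,-0.43],"grip":-0.2},{"turn":[0,0,0],"travel":[0,0.015,-0.43],"grip":-0.2}])

```text
clock: 28.48
eef_pos: [0.4413, 0.3532, 0.0582]
ee_rot: [0.002, 1.0, 0.001, 0.001]
ft_force: [-0.6, 0.5, -4.5]
gripper_width: 0.587
finger_force: 35.0
```

```bash
python3 - <<'E'
from h import *
s=get_image("scene");o=observe();print(o["eef_pos"],o["gripper_width"]*95,o["ft_force"])
print("tcp",pr(o["eef_pos"]),"well@.045,.019",pr([.440,.3512,.045]),pr([.440,.3512,.019]))
u,v=pr(o["eef_pos"]).astype(int);print(u-25);amap(s,v-12,v+24,u-25,u+35)
E
```

```text
[0.44144756 0.35341427 0.05846619] 55.42205267110476 [-1.26259558 -0.00873469 -4.59262292]
tcp [215.4  182.36] well@.045,.019 [216.12 186.75] [217.4  194.27]
190
170 ...............#####.......#######.......ggggggggggggggggggg
171 ...............######......#######.....ggggggggggggggggggggg
172 ................#####......#######g.gggggggggggggggggggggggg
173 ................#####......#######gggggggggggggggggg....gggg
174 ................##yyyyyyyyyy######ggggggggggggggg.........gg
175 .................yyyyyyyyyyy######ggggggggggggg......ww.....
176 .................yyyyyyyyyyyy#####ggggggggggg.....wwwwwww...
177 ................yyyyyyyyyyyyy#####ggggggggg.....wwwwwwwwwwww
178 ................yyyyyyyyyyyyy#####..ggggg.....wwwwwwwwwwwwww
179 ................yyyyyyyyyyyyy#####.........wwwwwwwwwwwwwwwww
180 ................yyyyyyyyyyyyy######.....wwwwwwwwwwww.###.www
181 ................yyyyyyyyyyyyyy#####...wwwwwwwwwww..###.##.ww
182 .................yyyyyyyyyyyy#####yy.wwwwwwwwww...dddd#####.
183 ..........ggggg..yyyyyyyyyyyyw####wyywwwwwww...dddddddd..###
184 ........ggggggg..yyyyyyy
[... 701 characters left out ...]
www..dddBBBBBBBBBBBBBBBddddd..wwwwwwwwwwwwwwwww...
196 gggggggg.wwwwww..dBBBBBBBBBBBBBBBdd...wwwwwwwwwwwwwwwww.....
197 gggggggg.wwwwwww..dBBBBBBBBBBBBBB...wwwwwwwwwwwwwwww........
198 gggggggg..wwww..w..dBBBBBBBBBBB...wwwwwwwwwwwwwww....gggg...
199 gggggggg..wwwwyyyww..dddddddd...wwwwwwwwwwwwwww....gggggg..w
200 ggggggggg..wwwyyy.ww..dddd...wwwwwwwwwwwwwwww....gggggggg.yy
201 gggggggggg..ww.yy.wwww.....wwwwwwwwwwwwwwww....gggggggggg.yy
202 ggggggggggg...w..wwwwwwwwwwwwwwwwwwwwwwww...g.gg...gggggg...
203 gggggggggggg...wwwwwwwwwwwwwwwwwwwwwwww....gg......gggggggg.
204 gggggggggggggg..wwwwwwwwwwwwwwwwwwwww....gg.......ggggggggg.
205 ggggggggggggggg...wwwwwwwwwwwwwwwww....ggg.......dd.gggggggd
```

The brass axis at column about 216 matches the well axis. I make a small y correction and lower.

Request:
jog_arm(increments=[{"turn":[0,0,0],"travel":[-0.005,-0.01,-0.04],"grip":-0.2},{"turn":[0,0,0],"travel":[-0.005,-0.01,-0.08],"grip":-0.2},{"turn":[0,0,0],"travel":[-0.005,-0.01,-0.105],"grip":-0.2},{"turn":[0,0,0],"travel":[-0.005,-0.01,-0.12],"grip":-0.2},{"turn":[0,0,0],"travel":[-0.005,-0.01,-0.13],"grip":-0.2},{"turn":[0,0,0],"travel":[-0.005,-0.01,-0.13],"grip":-0.2},{"turn":[0,0,0],"travel":[-0.005,-0.01,-0.13],"grip":-0.2},{"turn":[0,0,0],"travel":[-0.005,-0.01,-0.13],"grip":-0.2}])

```text
clock: 29.2
eef_pos: [0.4393, 0.3511, 0.0306]
ee_rot: [0.002, 1.0, 0.0, 0.0]
ft_force: [0.4, -0.6, -5.4]
gripper_width: 0.579
finger_force: 35.0
```

Request:
jog_arm(increments=[{"turn":[0,0,0],"travel":[0,0,-0.003],"grip":-0.2},{"turn":[0,0,0],"travel":[0,0,-0.006],"grip":-0.2},{"turn":[0,0,0],"travel":[0,0,-0.006],"grip":-0.2},{"turn":[0,0,0],"travel":[0,0,-0.006],"grip":-0.2}])

```text
clock: 29.53
eef_pos: [0.4394, 0.3512, 0.0301]
ee_rot: [0.002, 1.0, 0.0, 0.0]
ft_force: [-2.4, -2.9, 1.2]
gripper_width: 0.584
finger_force: 35.0
```

Request:
jog_arm(increments=[{"turn":[0,0,0],"travel":[0,0,0],"grip":0.18},{"turn":[0,0,0],"travel":[0,0,0],"grip":0.21},{"turn":[0,0,0],"travel":[0,0,0],"grip":0.28},{"turn":[0,0,0],"travel":[0,0,0],"grip":0.45},{"turn":[0,0,0],"travel":[0,0,0],"grip":0.6},{"turn":[0,0,0],"travel":[0,0,0],"grip":0.6},{"turn":[0,0,0],"travel":[0,0,0.1],"grip":0.6},{"turn":[0,0,0],"travel":[0,0,0.3],"grip":0.6},{"turn":[0,0,0],"travel":[0,0,0.5],"grip":0.6},{"turn":[0,0,0],"travel":[0,0,0.7],"grip":0.6},{"turn":[0,0,0],"travel":[0,0,0.7],"grip":0.6},{"turn":[0,0,0],"travel":[0,0,0.7],"grip":0.6}])

```text
clock: 30.53
eef_pos: [0.4412, 0.3523, 0.1736]
ee_rot: [0.002, 1.0, 0.002, 0.003]
ft_force: [-0.1, 0.7, -0.7]
gripper_width: 0.803
finger_force: 0.0
```

```bash
python3 - <<'E'
from h import *
s=get_image("scene");o=observe();print(o["eef_pos"],o["gripper_width"]*95,o["finger_force"])
R=lambda i:cv2.resize(i,(400,300),interpolation=cv2.INTER_CUBIC)
cv2.imwrite("pics/fin.png",np.hstack([R(s[165:225,195:275]),R(s[240:345,345:485])])[:,:,::-1])
E
```

```text
[0.4397058  0.35137014 0.17058523] 76.19922682009536 0.0
```

View pics/fin.png

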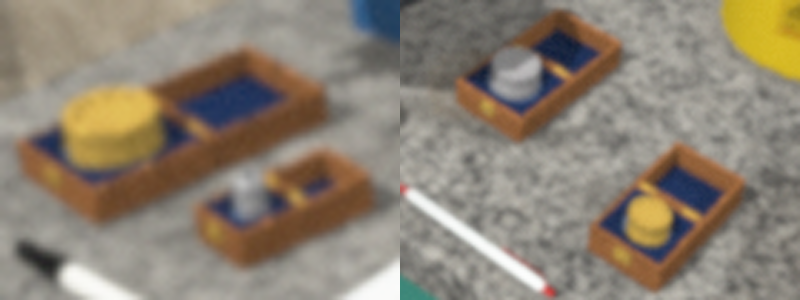

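All four weights stand upright in their own wells: 500 at (112,125), 50 at (248,195), 200 at (516,75) and 100 at (650,220). The arm is clear of everything, so I hand in.

```bash
python3 -c "from plant import *;print(sign_off())"
```

```text
the job is handed in; nothing more can be done
None
```

I lowered all four weights, in order, into the wells of their own cases and handed the job in at about 31 s; the last picture shows each upright and let go, but the hand-in gave no verdict. One mishap: I gripped the 100 g about 9 mm off centre and nudged it on the stack, but it was still lifted and placed upright.

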